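# Fetch the dental cast from behind the bottles

### The job

Clear all three bottles from the grey board onto the black side mat, standing upright, before you touch the yellow cast behind them; then, with the bottles still on the mat, put the cast flat, centred and square on the model table. Finally put every bottle back upright and centred on the disc of its own cap colour. Set things down rather than dropping them, knock nothing over and leave the green impression tray alone.

Things in the scene. Friction and masses are not known exactly. Their poses are not given: they have to be found in the camera images.
- bottle_blue: Loose closed white plastic bottle with a blue cap and a blue band round it, about 110 to 210 g: straight round body 40 mm across up to 94 mm, cap 34 mm across, top at 112 mm. Origin: centre of its underside; z up along the bottle. Starts upright on the blue disc; grip it from above round the white body at about 70 to 90 mm above its underside.
- bottle_red: Loose closed white plastic bottle with a red cap and a red band round it, about 110 to 210 g: straight round body 40 mm across up to 94 mm, cap 34 mm across, top at 112 mm. Origin: centre of its underside; z up along the bottle. Starts upright on the red disc; grip it from above round the white body at about 70 to 90 mm above its underside.
- bottle_green: Loose closed white plastic bottle with a green cap and a green band round it, about 110 to 210 g: straight round body 40 mm across up to 94 mm, cap 34 mm across, top at 112 mm. Origin: centre of its underside; z up along the bottle. Starts upright on the green disc; grip it from above round the white body at about 70 to 90 mm above its underside.
- disc_blue: Fixed blue disc, 52 mm across, 3 mm thick, home of the blue-capped bottle. Origin: centre of its underside, 6 mm above the bench on a grey board (170 x 200 mm); its top is 9 mm above the bench. The discs stand in a row, 58 mm apart, in any order of colours; y runs along the row, x across it to the cast, away from the robot.
- disc_red: Fixed red disc, 52 mm across, 3 mm thick, home of the red-capped bottle. Origin: centre of its underside, 6 mm above the bench on a grey board (170 x 200 mm); its top is 9 mm above the bench. The discs stand in a row, 58 mm apart, in any order of colours; y runs along the row, x across it to the cast, away from the robot.
- disc_green: Fixed green disc, 52 mm across, 3 mm thick, home of the green-capped bottle. Origin: centre of its underside, 6 mm above the bench on a grey board (170 x 200 mm); its top is 9 mm above the bench. The discs stand in a row, 58 mm apart, in any order of colours; y runs along the row, x across it to the cast, away from the robot.
- cast: Loose yellow dental cast, 90 to 180 g: block 50 (x) by 62 (y) by 26 mm high, teeth on top to 40 mm. Origin: centre of underside, z up. Starts on the grey board (top 6 mm above bench) 65 mm behind the row's middle, x across the row within 5 degrees. Fixed cheeks 36 mm high stand 10 mm from its y ends: grip it by its front and back faces (along x); bottles stand 20 mm in front, behind is free.
- mat: Fixed flat black rubber mat, 130 mm (its x) by 220 mm (its y), 3 mm thick, to one side of the board (left or right): the side area for the bottles. Origin: centre of its underside, on the bench; its top is 3 mm above it.
- model_table: Fixed model table, on the other side of the board: dark round foot 88 mm across with a square aluminium platform on top, 74 mm (its x) by 86 mm (its y). Origin: centre of the foot's underside, on the bench, right below the platform's centre; the platform's top is 40 mm above it. A fine black outline (50 x 62 mm) on it shows where the cast belongs, its 50 mm depth along the 74 mm side.
- impression_tray: Bystander: loose green plastic impression tray, a horseshoe 72 mm wide and 18 mm high with a flat handle, 112 mm long in all. Origin: middle of the horseshoe, at its underside. To be left alone.

How it is judged:
By the outcome, as a careful person would: the job done as asked, in the order asked, and still so for the second after the job is handed in, with the robot touching nothing.
It also fails if it takes over 138 s, if anything falls off the work surface, if the arm or the gripper's body presses on something with over 40 N, if the wrist force passes 120 N, or if a joint passes its speed limit or range.

### The arm

A 6-joint arm with a two-finger parallel gripper is mounted at the origin on the work surface. World frame = base frame: x ahead of the robot, y to its left, z up, the work surface at z = 0. Lengths are in m, angles in rad, forces in N, time in s.
With the tool pointing down it reaches from about 0.375 to 0.9 m from the base axis. Payload 3.1 kg.
Tool frame: the origin (TCP) lies on the centre line of the jaws, within the pads' length; the fingertips stand robot.finger_overhang ahead of it and the grasp point (between the pads) lies 2 mm behind it (robot.finger_overhang is the distance from the TCP to the fingertips, in m); z points along the fingers, y is the direction in which the jaws open and shut (so a half turn about z gives the same grasp; the last joint's range is limited). The gripper opens to 87 mm and grips with 3 to 60 N. Pads are 19 mm wide; open, the fingers measure 117 mm over their backs; the gripper's body (75 mm by 190 mm) begins 51 mm behind the grasp point.
Start: joints at [-1.3, 0.527, 1.433, -0, 1.181, -0.178], TCP at [0.272, -0.563, 0.24] pointing down, gripper open.
Joint ranges: [-3.08, 3.08], [-0.75, 2.2], [0.22, 2.44], [-1.43, 4.57], [0, 2.65], [-2.85, 2.85]. Speed limits (rad/s): [2.79, 2.79, 3.14, 3.14, 3.14, 3.14].

### API

Orientations are given as a unit quaternion [x, y, z, w].
In Python, from rig import robot gives the robot as it stands. The module is installed in compiled form; this text tells all that it offers.
- The arm moves only by the tool step_arm, never from a script. Its arguments are lists of equal length, an entry for each row: "slide": the shift along the tool's x, y, z in mm, a list of three; "twist": the turn about the tool's z in degrees. A call has 1 to 20 rows; each row shifts and turns the commanded pose from where the row before left it, along the tool's axes as they then stand; what a row does not reach is not made up. A row lasts 1/12 s, in which the tool goes at most 41.7 mm and 7.16 degrees, less where a joint would pass 70% of its speed; a pose out of reach is approached as far as the arm can. A call is refused whole if a number of a shift passes 41.7 or a number of a turn 7.16, either way. A call with a gripper value outside its range is refused whole. "jaw" is the finger opening in mm, from 0 to 87, set as the call begins (left out, the last holds). The fingers move at their own pace and stop on an object; "force" is the grip in N (left out, the last holds). Time passes only in rows, so rows that do not move let the fingers close. It gives the time, the measured TCP pose, the force and the opening at its end, in the units of the state.
- robot.get_obs(): the state, without advancing time (a new reading comes with each control period).
- robot.camera(name): name is "scene" or "top"; returns a dict with "color" (420x560x3 uint8, blue, green, red), "depth" (420x560 float32, m along the optical axis (not along the pixel's ray), 0 where there is no reading), "camera_matrix" (3x3 intrinsics, pixels), "k1" (the pictures are not rectified: a ray, as slopes to the right and down, at radius r is drawn at 1 + k1 r^2 times it, then the intrinsics apply), "origin" and "orientation" of the camera in the world. Camera axes: x right, y down, z forward; pixel columns grow to the right and rows downward; lengths in m; the calibration is good to about 2 mm. A picture is of the moment at which its call begins.
- robot.hand_in(): hands the job in, once; it reports no verdict.
The state is a dict: "time": time; "q": joint angles; "joint_velocities": joint speeds; "joint_torque": joint torques, N m; "position": TCP position; "tool_rot": TCP orientation; "ft_force": force on the tool from outside, world axes, zero at the start; "moment": the same for the moment, N m; "grip_width": finger opening in m.
Only numpy, scipy, OpenCV 4.12 (cv2) and the standard library are available. Lean on these libraries where they do the work, as an engineer would, in place of code of your own. Each camera call takes 0.05 s, during which the arm holds its last target.

## Working session

There is one attempt and no reset: what is moved stays moved. The work goes in short steps, Python scripts to look and compute and a tool call to move; the robot and the scene stay as the last step left them, time stands still between calls to the robot, and variables do not carry over. Pictures are saved under pics/ and viewed, and the job is handed in when it is done.

Besides the shell and the picture viewer there is one more tool, called after "Call:" in YAML: its name, and indented under it one key for each argument. step_arm: Moves the arm, as the interface text tells. Its arguments: {"type":"object","properties":{"slide":{"type":"array","items":{"type":"array","items":{"type":"number"}}},"twist":{"type":"array","items":{"type":"number"}},"jaw":{"type":"number"},"force":{"type":"number"}},"required":["slide","twist"]}

```bash
mkdir -p pics; ls; cat > h.py <<'E'
import numpy as np, cv2
from rig import robot
from scipy.spatial.transform import Rotation as R
def cam(n):
    return robot.camera(n)
def Rc(c):
    o=np.array(c["orientation"],float)
    return R.from_quat(o).as_matrix() if o.size==4 else o.reshape(3,3)
def ray(c,uv):
    uv=np.asarray(uv,float).reshape(-1,1,2)
    d=np.array([c["k1"],0,0,0,0],float)
    p=cv2.undistortPoints(uv,np.array(c["camera_matrix"],float),d).reshape(-1,2)
    return np.c_[p,np.ones(len(p))]@Rc(c).T
def plane(c,uv,z):
    r=ray(c,uv);o=np.array(c["origin"]);return o+r*((z-o[2])/r[:,2])[:,None]
def proj(c,P):
    P=np.asarray(P,float).reshape(-1,3);r=Rc(c).T
    q=(P-np.array(c["origin"]))@r.T
    return cv2.projectPoints(q.reshape(-1,1,3),np.zeros(3),np.zeros(3),np.array(c["camera_matrix"],float),np.array([c["k1"],0,0,0,0.]))[0].reshape(-1,2)
E
python3 - <<'E'
from h import *
print(robot.get_obs(),robot.finger_overhang)
for n in("scene","top"):
    c=cam(n);cv2.imwrite(f"pics/{n}0.png",c["color"]);np.savez(f"{n}0.npz",**c)
    print(n,c["origin"],c["orientation"],c["camera_matrix"],c["k1"])
E
```

```text
pics
{'time': 0.0, 'q': array([-1.29951049e+00,  5.28455124e-01,  1.43388474e+00, -1.68018721e-05,
        1.18141078e+00, -1.78508890e-01]), 'joint_velocities': array([ 0.00105121,  0.00025999,  0.00084442, -0.00198208, -0.00122757,
       -0.00066535]), 'joint_torque': array([-4.87167181e-04, -4.40047753e+01, -1.76590812e+01,  6.33016555e-02,
        5.80989977e-02, -1.60071390e-04]), 'position': array([ 0.27156676, -0.56214876,  0.23858398]), 'tool_rot': array([ 9.74815721e-01,  2.23009296e-01, -5.77952583e-05, -1.07747444e-03]), 'ft_force': array([-0.32432349, -0.03575148, -0.48042205]), 'moment': array([-0.04313768,  0.03203351,  0.01622473]), 'grip_width': 0.08699652017266883} 0.017
scene [ 0.88243186 -0.48357295  0.73665132] [ 0.90294185  0.2599779  -0.10103556 -0.32695461] [[491.08543074   0.         281.17932823]
 [  0.         491.08543074 206.70757328]
 [  0.           0.           1.        ]] -0.06464151500212416
top [0.40415693 0.00351574 0.92942862] [-0.70194581  0.70625028 -0.07174451  0.05775237] [[457.96179499   0.         283.08200673]
 [  0.         457.96179499 211.75802864]
 [  0.           0.           1.        ]] -0.11804485334494355
```

View pics/scene0.png

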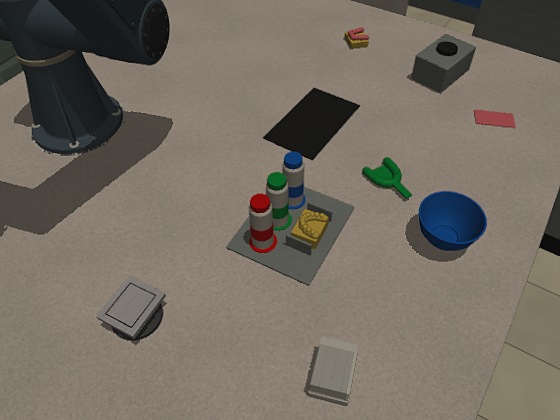

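View pics/top0.png

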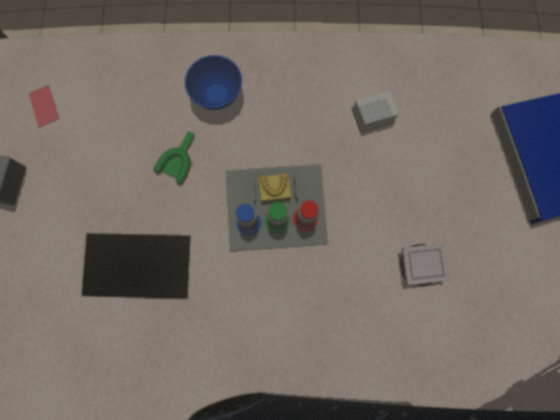

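Top view: the board is at about (276,207), with caps blue (246,212), green (278,212) and red (309,208). The cast is at (275,188), the mat at (137,265) on the left (+y), the model table at (425,264), and the tray at (176,160). Measuring next.

```bash
cat > m.py <<'E'
from h import *
t=dict(np.load("top0.npz"));s=dict(np.load("scene0.npz"))
def comps(mask,minA=40):
    n,l,st,ce=cv2.connectedComponentsWithStats(mask.astype(np.uint8));return [(st[i],ce[i],(l==i)) for i in range(1,n) if st[i][4]>minA]
def H(c): return cv2.cvtColor(c["color"],cv2.COLOR_BGR2HSV)
for nm,c in(("top",t),("scene",s)):
    h=H(c)
    for col,(a,b) in dict(blue=(100,130),green=(50,85),red=(0,8),yellow=(15,32)).items():
        m=cv2.inRange(h,(a,120,60),(b,255,255))
        if col=="red": m|=cv2.inRange(h,(172,120,60),(180,255,255))
        for st,ce,_ in comps(m,30): print(nm,col,st,ce.round(1),plane(c,ce,.121).round(4)[0])
E
python3 m.py
python3 - <<'E'
import cv2
for n,(x0,x1,y0,y1) in dict(top=(210,350,150,260),scene=(210,370,130,290)).items():
    i=cv2.imread(f"pics/{n}0.png")[y0:y1,x0:x1];cv2.imwrite(f"pics/{n}0c.png",cv2.resize(i,None,fx=5 if n=="top" else 3.7,fy=5 if n=="top" else 3.7,interpolation=cv2.INTER_CUBIC))
E
```

```text
top blue [ 191   69   49   39 1237] [215.2  89.4] [0.7919 0.1145 0.121 ]
top blue [ 502   94   58  126 4589] [538.9 148.3] [ 0.6778 -0.5132  0.121 ]
top blue [237 205  17  17 217] [244.7 212.5] [0.553  0.0556 0.121 ]
top green [155 134  37  47 451] [176.5 160.7] [0.6505 0.1823 0.121 ]
top green [270 203  16  17 203] [277.3 210.9] [ 0.5557 -0.0028  0.121 ]
top red [300 200  18  19 261] [308.7 209.2] [ 0.5586 -0.0593  0.121 ]
top red [293 211  25  20  92] [302.6 222.3] [ 0.5347 -0.048   0.121 ]
top yellow [259 174  31  27 649] [274.3 187.2] [0.5995 0.0025 0.121 ]
scene blue [284 151  18  18 228] [293.2 159. ] [0.5579 0.054  0.121 ]
scene blue [289 183  14  15 135] [295.4 191.4] [ 0.6014 -0.0102  0.121 ]
scene blue [ 419  192   68   52 2516] [450.2 216.6] [0.8421 0.0749 0.121 ]
scene blue [288 195  18  14  67] [298. 204.] [ 0.6194 -0.0316  0.121 ]
scene green [363 158  49  40 717] [387.5 176.2] [0.7183 0.1037 0.121 ]
scene green [267 172  19  15 213] [276.4 179.1] [ 0.5589 -0.0031  0.121 ]
scene green [273 213  19  17  79] [284.1 224. ] [ 0.6222 -0.079   0.121 ]
scene red [348  28  21  12 140] [357.1  34. ] [0.467  0.4898 0.121 ]
scene red [474 110  41  17 514] [494.1 118.3] [0.831 0.357 0.121]
scene red [250 193  20  20 317] [259.7 202.7] [ 0.5643 -0.0625  0.121 ]
scene red [249 224  28  29 392] [262.6 238.7] [ 0.6093 -0.1212  0.121 ]
scene yellow [345  32  24  16 152] [357.   42.1] [0.4826 0.4579 0.121 ]
scene yellow [291 209  38  40 897] [310.3 226.6] [ 0.6603 -0.0615  0.121 ]
```

View pics/top0c.png

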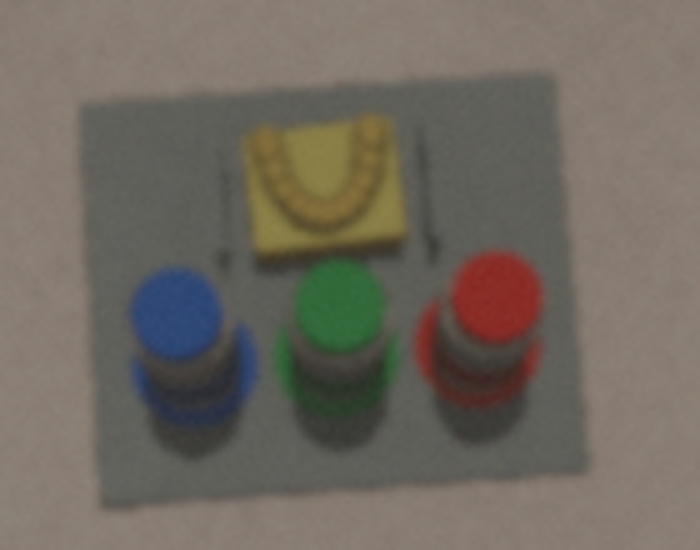

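View pics/scene0c.png

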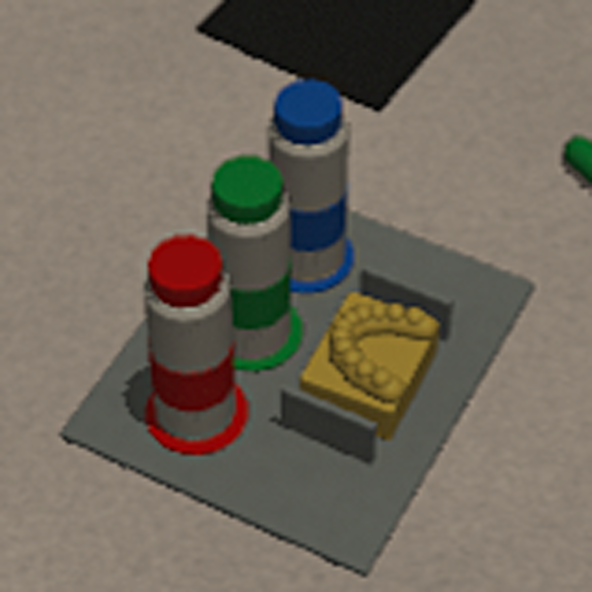

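```bash
cat > m2.py <<'E'
from m import *
print("----")
def pts(c):
    d=c["depth"];v,u=np.mgrid[:420,:560];r=ray(c,np.c_[u.ravel(),v.ravel()])
    return (np.array(c["origin"])+r*d.reshape(-1,1)).reshape(420,560,3)
def quad(m):
    cs,_=cv2.findContours(m.astype(np.uint8),cv2.RETR_EXTERNAL,cv2.CHAIN_APPROX_NONE);k=max(cs,key=cv2.contourArea);return k
def rect(c,k,z):
    P=plane(c,k.reshape(-1,2),z)[:,:2]
    hull=cv2.convexHull((P*1000).astype(np.float32));return cv2.minAreaRect(hull)
def cfit(P):
    A=np.c_[2*P,np.ones(len(P))];x=np.linalg.lstsq(A,(P**2).sum(1),rcond=None)[0];return x[:2],np.sqrt(x[2]+x[:2]@x[:2])
if __name__=="__main__":
    for nm,c in(("top",t),("scene",s)):
        Q=pts(c);g=c["color"].max(2)
        h=H(c)
        k=quad(cv2.inRange(g,0,38)[:, :] & ((np.abs(Q[...,2])<.03)).astype(np.uint8)*255)
        print(nm,"mat",rect(c,k,.003))
        # depth-based cap tops
        for col,(a,b) in dict(blue=(100,130),green=(50,85),red=(0,8)).items():
            m=cv2.inRange(h,(a,120,50),(b,255,255))
            if col=="red": m|=cv2.inRange(h,(172,120,50),(180,255,255))
            mm=(m>0)&(Q[...,2]>.112)&(Q[...,2]<.13)&(abs(Q[...,1])<.1)
            P=Q[mm];print(nm,col,mm.sum(),P.mean(0).round(4),P.std(0).round(4))
            # disc ring outer
            m2=((m>0)&(Q[...,2]<.016)&(abs(Q[...,1])<.12)&(Q[...,0]<.62)&(Q[...,0]>.5)).astype(np.uint8)
            ys,xs=np.nonzero(m2);W=plane(c,np.c_[xs,ys],.009)[:,:2]
            if len(W)>20:
                hull=cv2.convexHull((W*1000).astype(np.float32)).reshape(-1,2)
                print("   disc px",len(W),"minenc",cv2.minEnclosingCircle((W*1000).astype(np.float32)), "fit",cfit(hull.astype(float)))
        # board: grey desaturated at z~.006
        y=cv2.inRange(h,(15,120,50),(32,255,255))>0
        for lo,hi in((.026,.036),(.04,.05)):
            mm=y&(Q[...,2]>lo)&(Q[...,2]<hi)&(Q[...,0]>.5);P=Q[mm];print("cast",lo,mm.sum(),P.mean(0).round(4),P.min(0).round(4),P.max(0).round(4),cv2.minAreaRect((P[:,:2]*1000).astype(np.float32)))
        pl=(abs(Q[...,2]-.04)<.006)&(Q[...,1]<-.15)&(Q[...,1]>-.4)&(Q[...,0]<.6)&(Q[...,0]>.3);print("plat",pl.sum(),Q[pl].mean(0).round(4),rect(c,quad(pl),.040))
        tr=(cv2.inRange(h,(50,120,50),(85,255,255))>0)&(Q[...,2]<.03)&(Q[...,1]>.1);P=Q[tr];print("tray",P.min(0),P.max(0))
E
python3 m2.py | sed -n '/----/,$p'
python3 - <<'E'
import cv2
i=cv2.imread("pics/scene0.png")[260:350,80:190];cv2.imwrite("pics/tab_s.png",cv2.resize(i,None,fx=5,fy=5,interpolation=3))
i=cv2.imread("pics/top0.png")[225:305,380:470];cv2.imwrite("pics/tab_t.png",cv2.resize(i,None,fx=6,fy=6,interpolation=3))
E
```

```text
----
top mat ((466.25390625, 295.9268798828125), (189.4250946044922, 120.35868072509766), 88.47689819335938)
top blue 217 [0.5532 0.0557 0.1197] [0.0076 0.0074 0.0013]
top green 201 [ 0.5559 -0.0028  0.1198] [0.0075 0.0071 0.0014]
top red 255 [ 0.5592 -0.0596  0.1194] [0.0083 0.0081 0.0015]
   disc px 80 minenc ((559.7371826171875, -60.05686569213867), 24.88292694091797) fit (array([561.31464962, -60.29465512]), np.float64(24.465263878955614))
cast 0.026 367 [0.619  0.0029 0.0311] [ 0.5955 -0.0273  0.0264] [0.6448 0.0332 0.0359] ((621.2806396484375, 2.291595458984375), (47.25884246826172, 57.27510452270508), 7.380408763885498)
cast 0.04 186 [0.6217 0.0011 0.043 ] [ 0.6044 -0.0212  0.04  ] [0.6434 0.0288 0.0468] ((623.4957885742188, 3.3861465454101562), (38.44609069824219, 50.1588020324707), 1.7425445318222046)
plat 1590 [ 0.4638 -0.2952  0.0385] ((464.0892333984375, -294.7158508300781), (73.3035888671875, 88.92741394042969), 4.80397367477417)
tray [6.40701003e-01 1.77086619e-01 2.30285479e-04] [0.74267262 0.25042395 0.01991741]
scene mat ((468.81573486328125, 286.06854248046875), (21
[... 602 characters left out ...]
53572082519531), 33.964908599853516) fit (array([557.36978385, -56.08157371]), np.float64(28.742335391577683))
cast 0.026 442 [ 0.6275 -0.0027  0.0317] [ 0.5975 -0.0296  0.026 ] [0.6524 0.0366 0.0359] ((624.7203979492188, 3.9521446228027344), (50.39724349975586, 63.70310592651367), 7.140219688415527)
cast 0.04 240 [0.6253 0.0033 0.0434] [ 0.6057 -0.0193  0.04  ] [0.6486 0.031  0.0477] ((626.4134521484375, 5.001655578613281), (41.9893913269043, 50.346561431884766), 3.7539632320404053)
plat 2235 [ 0.4671 -0.2963  0.0391] ((466.9253234863281, -295.5464172363281), (77.60531616210938, 87.64239501953125), 5.559699535369873)
tray [0.63848797 0.17401457 0.00335753] [0.74964291 0.25189477 0.02252514]
```

View pics/tab_s.png

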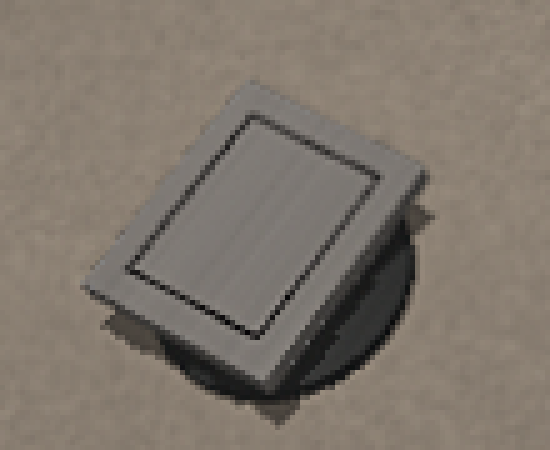

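View pics/tab_t.png

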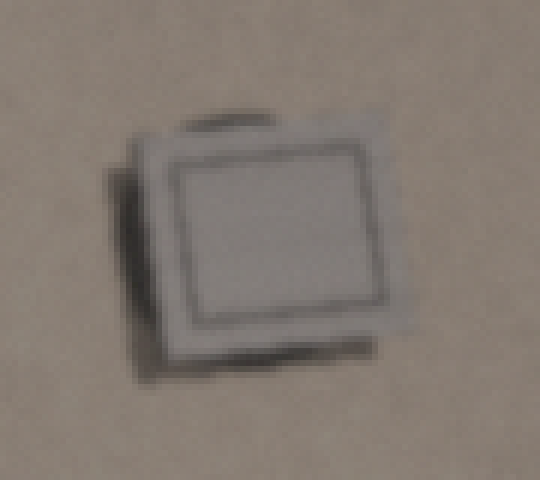

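```bash
cat > m3.py <<'E'
from m2 import *
def linefit(P):
    vx,vy,x,y=cv2.fitLine(P.astype(np.float32),cv2.DIST_HUBER,0,.01,.01).ravel();return np.array([x,y]),np.array([vx,vy])
def sides(c,k,z):
    """fit 4 lines to contour split by minAreaRect sides; returns centre, dims, yaw"""
    P=plane(c,k.reshape(-1,2),z)[:,:2]*1000
    r=cv2.minAreaRect(cv2.convexHull(P.astype(np.float32)));b=cv2.boxPoints(r);L=[]
    for i in range(4):
        a,e=b[i],b[(i+1)%4];n=np.linalg.norm(e-a);u=(e-a)/n;s_=(P-a)@u;d=(P-a)@np.array([-u[1],u[0]])
        sel=(s_>.12*n)&(s_<.88*n)&(abs(d)<7);L.append(linefit(P[sel]))
    X=[]
    for i in range(4):
        (p,u),(q,v)=L[i],L[(i+1)%4];t_=np.linalg.solve(np.c_[u,-v],q-p);X.append(p+u*t_[0])
    X=np.array(X);d=[np.linalg.norm(X[i]-X[i-1]) for i in range(4)]
    yaw=[(np.degrees(np.arctan2(u[1],u[0]))+45)%90-45 for p,u in L]
    return X.mean(0).round(1),np.round(d,1),np.round(yaw,1)
if __name__=="__main__":
    print("====")
    for nm,c in(("top",t),("scene",s)):
        Q=pts(c);g=c["color"].max(2);h=H(c)
        roi=np.zeros((420,560),np.uint8)
        if nm=="top": roi[215:320,60:215]=1
        else: roi[80:165,250:370]=1
        m=((g<60)&(roi>0)).astype(np.uint8);print(nm,"mat",sides(c,quad(m),.003))
        # board: low saturation & darker than bench
        roi[:]=0
        if nm=="top": roi[150:265,215:340]=1
        else: roi[140:295,215:365]=1
        w=h.astype(int);lab=cv2.cvtColor(c["color"],cv2.COLOR_BGR2LAB).astype(int)
        bb=((lab[...,1]<=128)|(h[...,1]>130))&(roi>0)
        bb=cv2.morphologyEx(bb.astype(np.uint8),cv2.MORPH_OPEN,np.ones((3,3)));print(nm,"board",sides(c,quad(bb),.006))
        # cast block via yellow
        # table outline: dark thin
        roi[:]=0
        if nm=="top": roi[225:305,385:460]=1
        else: roi[268:345,88:178]=1
        gg=cv2.GaussianBlur(c["color"].max(2),(0,0),.8).astype(np.float32)
        loc=cv2.blackHat(gg.astype(np.uint8),np.ones((5,5))) if hasattr(cv2,'blackHat') else cv2.morphologyEx(gg.astype(np.uint8),cv2.MORPH_BLACKHAT,np.ones((5,5)))
        P=Q
        ct=np.array([.4655,-.2952]);rel=plane(c,np.c_[np.mgrid[:420,:560][1].ravel(),np.mgrid[:420,:560][0].ravel()],.040)[:,:2].reshape(420,560,2)-ct
        near=(abs(rel[...,0])<.034)&(abs(rel[...,1])<.040)&(roi>0)
        m=((loc>(12 if nm=="top" else 18))&near).astype(np.uint8)
        cv2.imwrite(f"pics/out_{nm}.png",cv2.resize(m*255,None,fx=1,fy=1))
        ks=max(comps(m,15),key=lambda a:a[0][4])[2].astype(np.uint8)
        cs,hr=cv2.findContours(ks,cv2.RETR_CCOMP,cv2.CHAIN_APPROX_NONE)
        for k in cs:
            if cv2.contourArea(k)>200: print(nm,"outline",cv2.contourArea(k),sides(c,k,.040))
        # platform
        low=(lab[...,1]<=129)&near
E
python3 m3.py | sed -n '/====/,$p'
```

```text
====
top mat (array([466.5, 285.2], dtype=float32), array([123.7, 212.2, 122.5, 212.9], dtype=float32), array([-1.6, -1.2, -1.9, -1.6], dtype=float32))
top board (array([ 5.861e+02, -2.000e-01], dtype=float32), array([193.6, 164.8, 196.8, 166.2], dtype=float32), array([3.9, 3.1, 3.5, 4.2], dtype=float32))
scene mat (array([468.4, 286.4], dtype=float32), array([125.9, 214.8, 125.7, 216.9], dtype=float32), array([-0.2, -1. , -1.1, -1.1], dtype=float32))
scene board (array([576.7,  36.6], dtype=float32), array([382.5, 181.9, 166.1, 290.4], dtype=float32), array([  5.7,   3.7,   4.2, -44.5], dtype=float32))
scene outline 1221.5 (array([ 465.1, -294.3], dtype=float32), array([66.7, 54.6, 66. , 54.7], dtype=float32), array([5.7, 6.1, 5.6, 5.4], dtype=float32))
scene outline 1036.5 (array([ 465.5, -294.3], dtype=float32), array([61.6, 49.4, 61.9, 50.1], dtype=float32), array([5.5, 5.8, 4.8, 6.2], dtype=float32))
```

Call:
step_arm:
  slide:
    - [0,0,0]
    - [0,0,0]
    - [0,0,0]
    - [0,0,0]
    - [0,0,0]
    - [0,0,0]
    - [0,0,0]
    - [0,0,0]
    - [0,0,0]
    - [0,0,0]
    - [0,0,0]
    - [0,0,0]
  twist: [-4,-6.7,-6.7,-6.7,-6.7,-6.7,-6.7,-6.7,-6.7,-6,-4,0]
  jaw: 70
  force: 25

```text
time: 1.1
position: [0.2716, -0.5624, 0.239]
tool_rot: [0.686, 0.728, 0.0, -0.001]
ft_force: [1.1, -0.3, -0.3]
grip_width: 0.0703
```

```bash
cat > go.py <<'E'
import sys
from h import *
def st():
    o=robot.get_obs();M=R.from_quat(o["tool_rot"]).as_matrix();return o,M
def to(x,y,z,phi=None):
    o,M=st();d=M.T@(np.array([x,y,z])-o["position"])*1000
    f=np.degrees(np.arctan2(M[1,0],M[0,0]))
    print("t %.2f pos %s phi %.2f tilt %s w %.1f F %s q %s"%(o["time"],o["position"].round(4),f,M[:2,2].round(4),o["grip_width"]*1e3,o["ft_force"].round(1),o["q"].round(2)))
    print("tool slide mm",d.round(1),"twist", None if phi is None else round(f-phi,2))
if __name__=="__main__":
    a=[float(v) for v in sys.argv[1:]];to(*a)
E
python3 go.py .555 .0553 .22 93.4
```

```text
t 1.10 pos [ 0.2716 -0.5624  0.239 ] phi 93.44 tilt [-0.0003  0.0012] w 70.3 F [ 1.1 -0.3 -0.3] q [-1.3   0.53  1.43 -0.    1.18 -1.36]
tool slide mm [599.6 319.9  19.6] twist 0.04
```

Call:
step_arm:
  slide:
    - [12,6.4,0]
    - [24,12.8,0]
    - [36,19.2,0]
    - [36,19.2,0]
    - [36,19.2,0]
    - [36,19.2,0]
    - [36,19.2,0]
    - [36,19.2,0]
    - [36,19.2,0]
    - [36,19.2,0]
    - [36,19.2,0]
    - [36,19.2,0]
    - [36,19.2,0]
    - [36,19.2,0]
    - [36,19.2,0]
    - [36,19.2,0]
    - [30,16,0]
    - [18,9.6,0]
    - [12,6.4,0]
    - [0,0,0]
  twist: [0,0,0,0,0,0,0,0,0,0,0,0,0,0,0,0,0,0,0,0]

```text
time: 2.77
position: [0.556, 0.0577, 0.2394]
tool_rot: [0.685, 0.728, 0.0, -0.0]
ft_force: [0.2, 0.0, 0.1]
grip_width: 0.0699
```

```bash
python3 go.py .555 .0553 .087 93.4
```

```text
t 2.77 pos [0.556  0.0577 0.2394] phi 93.51 tilt [0.0002 0.0008] w 69.9 F [0.2 0.  0.1] q [-0.1   0.44  1.6   0.    1.1  -0.16]
tool slide mm [ -2.5  -1.2 152.4] twist 0.11
```

Call:
step_arm:
  slide:
    - [-2,-1,15]
    - [0,0,30]
    - [0,0,35]
    - [0,0,30]
    - [0,0,22]
    - [0,0,12]
    - [0,0,8]
    - [0,0,0]
  twist: [0,0,0,0,0,0,0,0]

```text
time: 3.43
position: [0.5534, 0.0519, 0.086]
tool_rot: [0.687, 0.727, -0.001, -0.002]
ft_force: [-0.2, 0.7, 0.3]
grip_width: 0.0698
```

```bash
python3 - <<'E'
from h import *
for n in("scene","top"):
    c=cam(n);cv2.imwrite(f"pics/{n}1.png",c["color"])
i=cv2.imread("pics/scene1.png")[110:260,200:360];cv2.imwrite("pics/s1c.png",cv2.resize(i,None,fx=4,fy=4,interpolation=3))
E
python3 go.py .555 .0553 .087 93.4
```

```text
t 3.53 pos [0.5551 0.0522 0.088 ] phi 93.30 tilt [ 0.0003 -0.0002] w 69.8 F [ 0.2  0.7 -0.3] q [-0.11  0.66  1.72 -0.    0.76 -0.16]
tool slide mm [3.1 0.1 1. ] twist -0.1
```

View pics/s1c.png

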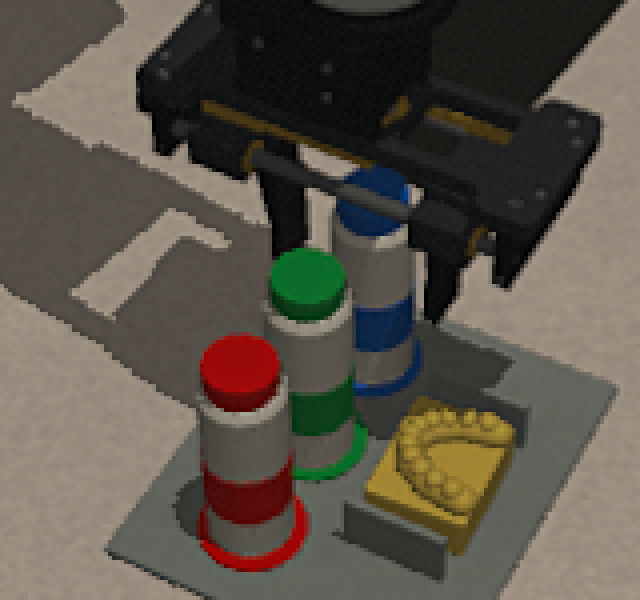

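The jaws straddle the blue bottle (cap near (292,158) in the full view), so I'm closing.

Call:
step_arm:
  slide:
    - [3,0,0]
    - [0,0,0]
    - [0,0,0]
    - [0,0,0]
    - [0,0,0]
    - [0,0,0]
    - [0,0,0]
    - [0,0,0]
  twist: [0,0,0,0,0,0,0,0]
  jaw: 30
  force: 25

```text
time: 4.2
position: [0.5549, 0.056, 0.0879]
tool_rot: [0.686, 0.728, 0.0, 0.0]
ft_force: [-0.9, 0.3, 3.4]
grip_width: 0.0391
```

```bash
python3 go.py .467 .356 .19 93.4
```

```text
t 4.20 pos [0.5549 0.056  0.0879] phi 93.37 tilt [ 0.0001 -0.    ] w 39.1 F [-0.9  0.3  3.4] q [-0.1   0.66  1.72  0.    0.76 -0.16]
tool slide mm [ 304.7  -70.  -102.2] twist -0.03
```

Call:
step_arm:
  slide:
    - [0,0,-5]
    - [0,0,-12]
    - [0,0,-22]
    - [0,0,-26]
    - [0,0,-20]
    - [10,-2,-10]
    - [24,-6,-5]
    - [35,-8,0]
    - [38,-9,0]
    - [38,-9,0]
    - [38,-9,0]
    - [38,-9,0]
    - [35,-8,0]
    - [26,-5,0]
    - [14,-3,0]
    - [8,-2,0]
    - [0,0,0]
    - [0,0,0]
  twist: [0,0,0,0,0,0,0,0,0,0,0,0,0,0,0,0,0,0]

```text
time: 5.7
position: [0.467, 0.3545, 0.1872]
tool_rot: [0.686, 0.728, -0.001, 0.0]
ft_force: [-0.9, -0.9, -2.2]
grip_width: 0.0391
```

```bash
python3 go.py .467 .356 .082 93.4
```

```text
t 5.70 pos [0.467  0.3545 0.1872] phi 93.38 tilt [-0.0007 -0.0013] w 39.1 F [-0.9 -0.9 -2.2] q [ 0.46  0.54  1.58 -0.    1.02  0.4 ]
tool slide mm [  1.7   0.2 105.2] twist -0.02
```

Call:
step_arm:
  slide:
    - [1,0,15]
    - [0,0,28]
    - [0,0,25]
    - [0,0,17]
    - [0,0,9]
    - [0,0,5]
    - [0,0,3]
    - [0,0,2]
    - [0,0,0]
    - [0,0,0]
  twist: [0,0,0,0,0,0,0,0,0,0]

```text
time: 6.53
position: [0.4677, 0.3565, 0.0845]
tool_rot: [0.686, 0.728, 0.001, 0.0]
ft_force: [0.6, 0.1, -1.5]
grip_width: 0.0391
```

```bash
python3 go.py .467 .356 .082 93.4
```

```text
t 6.53 pos [0.4677 0.3565 0.0845] phi 93.37 tilt [0.0016 0.0008] w 39.1 F [ 0.6  0.1 -1.5] q [ 0.46  0.69  1.65 -0.    0.8   0.4 ]
tool slide mm [-0.5 -0.7  2.5] twist -0.03
```

Call:
step_arm:
  slide:
    - [0,0,1]
    - [0,0,1]
    - [0,0,0.5]
    - [0,0,0]
    - [0,0,0]
    - [0,0,0]
  twist: [0,0,0,0,0,0]

```text
time: 7.03
position: [0.4673, 0.3566, 0.0818]
tool_rot: [0.686, 0.728, 0.001, 0.0]
ft_force: [-0.7, 0.6, 5.7]
grip_width: 0.0391
```

```bash
python3 go.py .467 .356 .082 93.4
```

```text
t 7.03 pos [0.4673 0.3566 0.0818] phi 93.38 tilt [0.001  0.0006] w 39.1 F [-0.7  0.6  5.7] q [0.46 0.7  1.65 0.   0.8  0.4 ]
tool slide mm [-0.6 -0.4 -0.2] twist -0.02
```

Call:
step_arm:
  slide:
    - [0,0,0]
    - [0,0,0]
    - [0,0,0]
    - [0,0,0]
    - [0,0,-10]
    - [0,0,-20]
    - [0,0,-30]
    - [0,0,-30]
    - [0,0,-20]
    - [0,0,-10]
  twist: [0,0,0,0,0,0,0,0,0,0]
  jaw: 70

```text
time: 7.87
position: [0.4686, 0.3571, 0.2048]
tool_rot: [0.686, 0.728, 0.003, 0.001]
ft_force: [0.4, -0.1, -0.2]
grip_width: 0.0699
```

```bash
python3 go.py .558 -.003 .2 93.4
```

```text
t 7.87 pos [0.4686 0.3571 0.2048] phi 93.37 tilt [0.0055 0.0028] w 69.9 F [ 0.4 -0.1 -0.2] q [0.46 0.52 1.57 0.   1.05 0.4 ]
tool slide mm [-364.7   68.1    4.3] twist -0.03
```

Call:
step_arm:
  slide:
    - [-12,2.2,0]
    - [-24,4.5,0]
    - [-36,6.7,0]
    - [-36,6.7,0]
    - [-36,6.7,0]
    - [-36,6.7,0]
    - [-36,6.7,0]
    - [-36,6.7,0]
    - [-36,6.7,0]
    - [-36,6.7,0]
    - [-24,4.5,0]
    - [-12,2.2,0]
    - [-5,1,0]
    - [0,0,0]
    - [0,0,0]
  twist: [0,0,0,0,0,0,0,0,0,0,0,0,0,0,0]

```text
time: 9.12
position: [0.5554, -0.0031, 0.2004]
tool_rot: [0.686, 0.728, -0.0, -0.001]
ft_force: [-0.2, -0.3, 0.4]
grip_width: 0.0698
```

```bash
python3 - <<'E'
from h import *
for n in("scene","top"):
    c=cam(n);cv2.imwrite(f"pics/{n}2.png",c["color"]);np.savez(f"{n}2.npz",**c)
E
cat > cap.py <<'E'
import sys
from h import *
from m2 import pts,H
def caps(c,zt):
    Q=pts(c);h=H(c);out={}
    for col,(a,b) in dict(blue=(100,130),green=(50,85),red=(0,8)).items():
        m=cv2.inRange(h,(a,120,50),(b,255,255))
        if col=="red": m|=cv2.inRange(h,(172,120,50),(180,255,255))
        mm=(m>0)&(Q[...,2]>zt-.006)&(Q[...,2]<zt+.008)&(Q[...,0]<.65)&(Q[...,0]>.35)&(Q[...,1]<.42)&(Q[...,1]>-.15)
        if mm.sum()>60: out[col]=(mm.sum(),Q[mm].mean(0).round(4))
    return out
if __name__=="__main__":
    for n in("scene","top"): print(n,caps(dict(np.load(f"{n}{sys.argv[1]}.npz")),float(sys.argv[2])))
E
python3 cap.py 2 .115|grep -v '^\(top\|scene\) [a-z]'; python3 go.py .558 -.0033 .087 93.4
```

```text
----
scene {'blue': (np.int64(125), array([0.4696, 0.3542, 0.1145])), 'green': (np.int64(237), array([ 0.5602, -0.0049,  0.1194])), 'red': (np.int64(314), array([ 0.563 , -0.0608,  0.1192]))}
top {'blue': (np.int64(218), array([0.4664, 0.3543, 0.1136]))}
t 9.22 pos [ 0.5556 -0.0025  0.2008] phi 93.48 tilt [-0.0013  0.0006] w 69.8 F [ 0.4 -0.3 -0.3] q [-0.21  0.48  1.65  0.    1.01 -0.27]
tool slide mm [ -1.    2.5 113.8] twist 0.08
```

View pics/scene2.png

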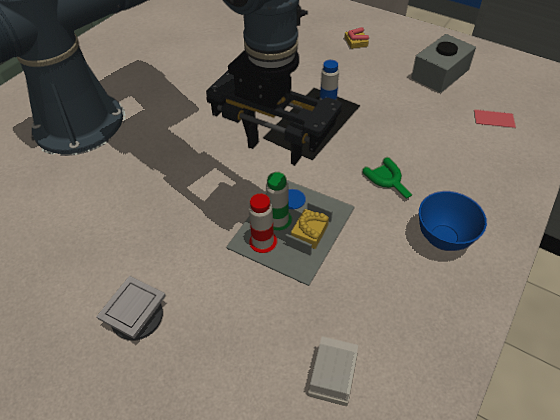

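Blue stands upright on the mat at (330,78), and the mean of the two cameras matches the robot's x. Green next.

Call:
step_arm:
  slide:
    - [-1,2,12]
    - [0,0.5,24]
    - [0,0,30]
    - [0,0,24]
    - [0,0,14]
    - [0,0,7]
    - [0,0,2]
    - [0,0,0]
    - [0,0,0]
  twist: [0,0,0,0,0,0,0,0,0]

```text
time: 9.97
position: [0.5597, -0.0045, 0.089]
tool_rot: [0.686, 0.728, 0.001, 0.001]
ft_force: [-0.4, -0.8, 0.2]
grip_width: 0.0702
```

Call:
step_arm:
  slide:
    - [0,0,0]
    - [0,0,0]
    - [0,0,0]
    - [0,0,0]
    - [0,0,0]
    - [0,0,0]
    - [0,0,0]
  twist: [0,0,0,0,0,0,0]
  jaw: 30

```text
time: 10.55
position: [0.5588, -0.005, 0.0882]
tool_rot: [0.686, 0.728, -0.0, -0.0]
ft_force: [-1.0, 0.5, 1.9]
grip_width: 0.0394
```

```bash
python3 go.py .467 .286 .19 93.4
```

```text
t 10.55 pos [ 0.5588 -0.005   0.0882] phi 93.37 tilt [-0.0003 -0.    ] w 39.4 F [-1.   0.5  1.9] q [-0.21  0.66  1.72 -0.    0.76 -0.27]
tool slide mm [ 295.9  -74.5 -101.8] twist -0.03
```

Call:
step_arm:
  slide:
    - [0,0,-5]
    - [0,0,-12]
    - [0,0,-22]
    - [0,0,-26]
    - [0,0,-20]
    - [10,-2.5,-10]
    - [24,-6,-5]
    - [35,-9,0]
    - [38,-9.5,0]
    - [38,-9.5,0]
    - [38,-9.5,0]
    - [38,-9.5,0]
    - [35,-9,0]
    - [26,-6.5,0]
    - [14,-3.5,0]
    - [0,0,0]
    - [0,0,0]
  twist: [0,0,0,0,0,0,0,0,0,0,0,0,0,0,0,0,0]

```text
time: 11.97
position: [0.4658, 0.2869, 0.1875]
tool_rot: [0.685, 0.729, -0.001, -0.0]
ft_force: [0.0, -0.0, -1.2]
grip_width: 0.0394
```

```bash
python3 go.py .467 .286 .082 93.4
```

```text
t 11.97 pos [0.4658 0.2869 0.1875] phi 93.52 tilt [-0.0015 -0.0008] w 39.4 F [ 0.  -0.  -1.2] q [ 0.35  0.49  1.68 -0.    0.97  0.29]
tool slide mm [ -0.9   1.3 105.5] twist 0.12
```

Call:
step_arm:
  slide:
    - [0,1,15]
    - [0,0,28]
    - [0,0,25]
    - [0,0,17]
    - [0,0,9]
    - [0,0,5]
    - [0,0,3]
    - [0,0,1.5]
    - [0,0,1]
    - [0,0,0.5]
    - [0,0,0]
    - [0,0,0]
  twist: [0,0,0,0,0,0,0,0,0,0,0,0]

```text
time: 12.97
position: [0.4685, 0.2864, 0.0837]
tool_rot: [0.686, 0.728, 0.001, 0.0]
ft_force: [0.6, -0.1, -1.0]
grip_width: 0.0393
```

```bash
python3 go.py .467 .286 .082 93.4
```

```text
t 12.97 pos [0.4685 0.2864 0.0837] phi 93.38 tilt [0.0012 0.0004] w 39.3 F [ 0.6 -0.1 -1. ] q [ 0.35  0.66  1.75 -0.    0.73  0.29]
tool slide mm [-0.3 -1.5  1.7] twist -0.02
```

Call:
step_arm:
  slide:
    - [0,0,0.7]
    - [0,0,0.7]
    - [0,0,0.4]
    - [0,0,0]
    - [0,0,0]
  twist: [0,0,0,0,0]

```text
time: 13.38
position: [0.4684, 0.2864, 0.0821]
tool_rot: [0.686, 0.728, 0.0, 0.0]
ft_force: [-1.4, -0.2, 5.3]
grip_width: 0.0394
```

Call:
step_arm:
  slide:
    - [0,0,0]
    - [0,0,0]
    - [0,0,0]
    - [0,0,0]
    - [0,0,-10]
    - [0,0,-20]
    - [0,0,-30]
    - [0,0,-30]
    - [0,0,-20]
    - [0,0,-10]
  twist: [0,0,0,0,0,0,0,0,0,0]
  jaw: 70

```text
time: 14.22
position: [0.4697, 0.2868, 0.2049]
tool_rot: [0.686, 0.728, 0.003, 0.001]
ft_force: [0.3, 0.7, -0.2]
grip_width: 0.0699
```

```bash
python3 go.py .561 -.060 .2 93.4
```

```text
t 14.22 pos [0.4697 0.2868 0.2049] phi 93.38 tilt [0.0056 0.002 ] w 69.9 F [ 0.3  0.7 -0.2] q [0.35 0.47 1.66 0.   1.   0.29]
tool slide mm [-351.6   70.7    4.7] twist -0.02
```

Call:
step_arm:
  slide:
    - [-12,2.4,0]
    - [-24,4.8,0]
    - [-36,7.3,0]
    - [-36,7.3,0]
    - [-36,7.3,0]
    - [-36,7.3,0]
    - [-36,7.3,0]
    - [-36,7.3,0]
    - [-36,7.3,0]
    - [-30,6.2,0]
    - [-20,4.1,0]
    - [-10,2.1,0]
    - [-4,1,0]
    - [0,0,0]
    - [0,0,0]
  twist: [0,0,0,0,0,0,0,0,0,0,0,0,0,0,0]

```text
time: 15.47
position: [0.5594, -0.06, 0.2005]
tool_rot: [0.686, 0.728, -0.0, -0.001]
ft_force: [0.8, -0.2, 0.7]
grip_width: 0.07
```

```bash
python3 go.py .561 -.060 .087 93.4
```

```text
t 15.47 pos [ 0.5594 -0.06    0.2005] phi 93.40 tilt [-0.0021  0.0012] w 70.0 F [ 0.8 -0.2  0.7] q [-0.31  0.49  1.63  0.    1.02 -0.37]
tool slide mm [ -0.3   1.8 113.5] twist -0.0
```

Call:
step_arm:
  slide:
    - [0,1,12]
    - [0,0,24]
    - [0,0,30]
    - [0,0,24]
    - [0,0,14]
    - [0,0,7]
    - [0,0,2]
    - [0,0,0]
    - [0,0,0]
  twist: [0,0,0,0,0,0,0,0,0]

```text
time: 16.22
position: [0.5621, -0.0605, 0.0892]
tool_rot: [0.686, 0.728, 0.0, 0.001]
ft_force: [-0.4, -0.0, 0.5]
grip_width: 0.0699
```

Call:
step_arm:
  slide:
    - [0,0,0]
    - [0,0,0]
    - [0,0,0]
    - [0,0,0]
    - [0,0,0]
    - [0,0,0]
    - [0,0,0]
  twist: [0,0,0,0,0,0,0]
  jaw: 30

```text
time: 16.8
position: [0.5613, -0.061, 0.0884]
tool_rot: [0.686, 0.728, -0.0, -0.0]
ft_force: [-0.5, -0.8, 2.2]
grip_width: 0.0398
```

```bash
python3 go.py .467 .216 .19 93.4
```

```text
t 16.80 pos [ 0.5613 -0.061   0.0884] phi 93.37 tilt [-0.0002 -0.    ] w 39.8 F [-0.5 -0.8  2.2] q [-0.31  0.66  1.71 -0.    0.77 -0.36]
tool slide mm [ 282.   -77.9 -101.6] twist -0.03
```

Call:
step_arm:
  slide:
    - [0,0,-5]
    - [0,0,-12]
    - [0,0,-22]
    - [0,0,-26]
    - [0,0,-20]
    - [10,-2.8,-10]
    - [22,-6,-5]
    - [34,-9.4,0]
    - [38,-10.5,0]
    - [38,-10.5,0]
    - [38,-10.5,0]
    - [38,-10.5,0]
    - [34,-9.4,0]
    - [20,-5.5,0]
    - [10,-2.8,0]
    - [0,0,0]
    - [0,0,0]
  twist: [0,0,0,0,0,0,0,0,0,0,0,0,0,0,0,0,0]

```text
time: 18.22
position: [0.4668, 0.216, 0.188]
tool_rot: [0.686, 0.728, -0.0, 0.0]
ft_force: [-0.2, 0.3, -0.3]
grip_width: 0.0393
```

```bash
python3 go.py .467 .216 .082 93.4
```

```text
t 18.22 pos [0.4668 0.216  0.188 ] phi 93.45 tilt [-0.0003 -0.0007] w 39.3 F [-0.2  0.3 -0.3] q [ 0.22  0.45  1.76 -0.    0.93  0.16]
tool slide mm [1.00e-01 2.00e-01 1.06e+02] twist 0.05
```

Call:
step_arm:
  slide:
    - [0,0,15]
    - [0,0,28]
    - [0,0,25]
    - [0,0,17]
    - [0,0,9]
    - [0,0,5]
    - [0,0,3]
    - [0,0,1.5]
    - [0,0,1]
    - [0,0,1]
    - [0,0,0]
    - [0,0,0]
  twist: [0,0,0,0,0,0,0,0,0,0,0,0]

```text
time: 19.22
position: [0.4674, 0.2162, 0.0833]
tool_rot: [0.686, 0.728, 0.0, 0.0]
ft_force: [-0.0, 0.7, -0.8]
grip_width: 0.0395
```

```bash
python3 go.py .467 .216 .082 93.4
```

```text
t 19.22 pos [0.4674 0.2162 0.0833] phi 93.39 tilt [0.0011 0.0002] w 39.5 F [-0.   0.7 -0.8] q [ 0.22  0.63  1.84 -0.    0.67  0.16]
tool slide mm [-0.2 -0.4  1.3] twist -0.01
```

Call:
step_arm:
  slide:
    - [0,0,0.7]
    - [0,0,0.7]
    - [0,0,0.2]
    - [0,0,0]
    - [0,0,0]
  twist: [0,0,0,0,0]

```text
time: 19.63
position: [0.4674, 0.2162, 0.0823]
tool_rot: [0.686, 0.728, 0.001, 0.0]
ft_force: [-2.1, -0.3, 8.0]
grip_width: 0.0397
```

Call:
step_arm:
  slide:
    - [0,0,0]
    - [0,0,0]
    - [0,0,0]
    - [0,0,0]
    - [0,0,-10]
    - [0,0,-20]
    - [0,0,-30]
    - [0,0,-30]
    - [0,0,-20]
    - [0,0,-10]
    - [0,0,0]
    - [0,0,0]
  twist: [0,0,0,0,0,0,0,0,0,0,0,0]
  jaw: 80

```text
time: 20.63
position: [0.4668, 0.216, 0.2012]
tool_rot: [0.686, 0.728, 0.0, 0.0]
ft_force: [-0.0, -0.4, -0.8]
grip_width: 0.08
```

```bash
python3 - <<'E'
from h import *
for n in("scene","top"):
    c=cam(n);cv2.imwrite(f"pics/{n}3.png",c["color"]);np.savez(f"{n}3.npz",**c)
E
python3 go.py .62 .003 .2 93.4
```

```text
t 20.73 pos [0.466  0.2158 0.1999] phi 93.37 tilt [-0.003  -0.0006] w 79.8 F [ 0.4  0.2 -0.2] q [0.22 0.44 1.75 0.   0.96 0.16]
tool slide mm [-221.4  141.2   -0.5] twist -0.03
```

View pics/top3.png

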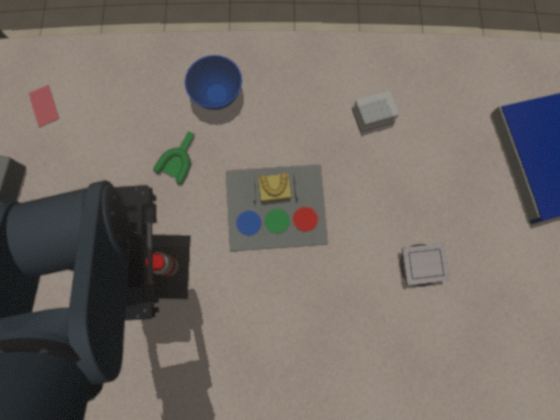

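View pics/scene3.png

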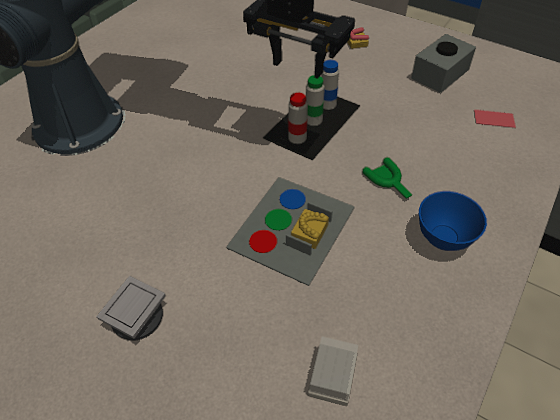

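All three bottles stand upright on the mat, with red at (298,118) in the scene view, and the discs are now clear. Measuring the discs and the cast.

```bash
cat > m4.py <<'E'
from m3 import *
import sys
k=sys.argv[1]
print("====")
for n in("top","scene"):
    c=dict(np.load(f"{n}{k}.npz"));Q=pts(c);h=H(c)
    for col,(a,b) in dict(blue=(100,130),green=(50,85),red=(0,8)).items():
        m=cv2.inRange(h,(a,120,50),(b,255,255))
        if col=="red": m|=cv2.inRange(h,(172,120,50),(180,255,255))
        mm=((m>0)&(abs(Q[...,2]-.009)<.012)&(Q[...,0]<.6)&(Q[...,0]>.5)&(abs(Q[...,1])<.11)).astype(np.uint8)
        kk=quad(mm);e=cv2.fitEllipse(kk) ;W=plane(c,kk.reshape(-1,2),.009)[:,:2]*1000
        print(n,col,"disc",cfit(W)[0].round(1),cfit(W)[1].round(1))
    y=(cv2.inRange(h,(15,100,40),(34,255,255))>0)&(Q[...,0]>.5)&(abs(Q[...,1])<.1)
    P=Q[y&(abs(Q[...,2]-.032)<.004)];r=cv2.minAreaRect((P[:,:2]*1000).astype(np.float32));print(n,"casttop",r)
    print(n,"sil",sides(c,quad(y),.032))
    # edges by percentile along rotated axes
    for yaw in (6.5,):
        a=np.radians(yaw);ex=np.array([np.cos(a),np.sin(a)]);ey=np.array([-ex[1],ex[0]])
        P2=Q[y&(Q[...,2]>.026)][:,:2]*1000;print("  ex",np.percentile(P2@ex,[1,99]).round(1),"ey",np.percentile(P2@ey,[1,99]).round(1), "ctr", (np.percentile(P2@ex,[1,99]).mean()*ex+np.percentile(P2@ey,[1,99]).mean()*ey).round(1))
E
python3 m4.py 3|sed -n '/====/,$p'
python3 - <<'E'
import cv2
i=cv2.imread("pics/scene3.png")[190:270,270:360];cv2.imwrite("pics/cast_s.png",cv2.resize(i,None,fx=7,fy=7,interpolation=3))
E
```

```text
====
top blue disc [552.8  55.2] 22.9
top green disc [556.6  -2.2] 21.7
top red disc [560.6 -60. ] 24.2
top casttop ((622.5429077148438, 2.2478713989257812), (48.6668701171875, 59.911338806152344), 6.635626316070557)
top sil (array([620.8,   2.4], dtype=float32), array([58.9, 49.3, 57.6, 50.5], dtype=float32), array([6.3, 8.7, 5.1, 7.1], dtype=float32))
  ex [594.7 642.2] ey [-97.3 -38.9] ctr [622.2   2.3]
scene blue disc [554.7  56.6] 24.7
scene green disc [558.4  -1.3] 24.7
scene red disc [562.2 -58.9] 25.1
scene casttop ((625.9740600585938, -1.7567214965820312), (50.76276779174805, 74.99977111816406), 6.751099109649658)
scene sil (array([  932.3, -2334.7], dtype=float32), array([10132.6, 10709.6,   573.4,    52.1], dtype=float32), array([ 7.5,  7.2,  7.8, 11.3], dtype=float32))
  ex [596.9 646. ] ey [-97.5 -37.8] ctr [625.1   3.1]
```

View pics/cast_s.png

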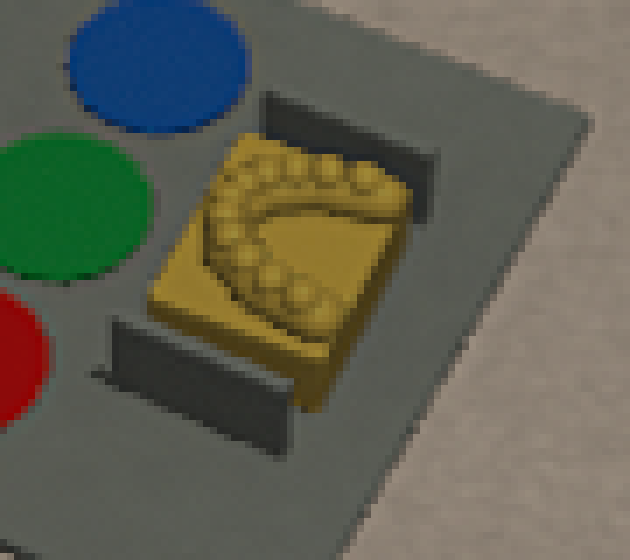

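```bash
python3 - <<'E'
from h import *
t=dict(np.load("top3.npz"));s=dict(np.load("scene3.npz"))
def rep(c,uv,z=.04):
    P=plane(c,uv,z)[:,:2]*1000;print("ctr",P.mean(0).round(1))
    for i in range(4):
        d=P[i]-P[i-1];print("  len %.1f yaw %.1f"%(np.hypot(*d),(np.degrees(np.arctan2(d[1],d[0]))+45)%90-45))
a=np.array([[178,165],[362,145],[382,302],[198,322]])
rep(t,a/6+[380,225]-.5+.5/6)
b=np.array([[253,115],[380,178],[258,337],[127,268]]);rep(s,b/5+[80,260]-.5+.1)
E
python3 go.py .623 .0026 .2 96.7
```

```text
ctr [ 464.2 -296.7]
  len 51.6 yaw 4.5
  len 63.2 yaw 5.3
  len 52.0 yaw 4.0
  len 62.7 yaw 4.9
ctr [ 465.5 -294.3]
  len 63.9 yaw 4.5
  len 52.2 yaw 5.3
  len 63.7 yaw 4.8
  len 52.5 yaw 5.6
t 20.73 pos [0.466  0.2158 0.1999] phi 93.37 tilt [-0.003  -0.0006] w 79.8 F [ 0.4  0.2 -0.2] q [0.22 0.44 1.75 0.   0.96 0.16]
tool slide mm [-222.   144.2   -0.5] twist -3.33
```

Call:
step_arm:
  slide:
    - [-10,6.5,0]
    - [-20,13,0]
    - [-32,20.8,0]
    - [-32,20.8,0]
    - [-32,20.8,0]
    - [-32,20.8,0]
    - [-32,20.8,0]
    - [-20,13,0]
    - [-12,7.7,0]
    - [0,0,0]
    - [0,0,0]
    - [0,0,0]
  twist: [0,0,0,0,0,0,0,0,0,-1.7,-1.6,0]
  jaw: 63

```text
time: 21.73
position: [0.6233, 0.0025, 0.1997]
tool_rot: [0.665, 0.747, -0.001, -0.001]
ft_force: [0.3, -0.0, 0.3]
grip_width: 0.0632
```

```bash
python3 go.py .623 .0026 .06 96.7
```

```text
t 21.73 pos [0.6233 0.0025 0.1997] phi 96.67 tilt [-0.0032  0.0007] w 63.2 F [ 0.3 -0.   0.3] q [-0.18  0.57  1.47  0.    1.1  -0.29]
tool slide mm [-1.000e-01  2.000e-01  1.397e+02] twist -0.03
```

Call:
step_arm:
  slide:
    - [0,0,12]
    - [0,0,24]
    - [0,0,32]
    - [0,0,28]
    - [0,0,18]
    - [0,0,10]
    - [0,0,6]
    - [0,0,0]
    - [0,0,0]
    - [0,0,0]
  twist: [0,0,0,0,0,0,0,0,0,0]

```text
time: 22.57
position: [0.6251, 0.0028, 0.0725]
tool_rot: [0.665, 0.747, 0.001, 0.001]
ft_force: [-1.2, 0.8, 0.1]
grip_width: 0.063
```

```bash
python3 go.py .623 .0026 .0285 96.7; python3 - <<'E'
from h import *
c=cam("scene");i=c["color"][130:270,240:380];cv2.imwrite("pics/s4c.png",cv2.resize(i,None,fx=4.2,fy=4.2,interpolation=3))
E
```

```text
t 22.57 pos [0.6251 0.0028 0.0725] phi 96.68 tilt [ 0.0026 -0.0005] w 63.0 F [-1.2  0.8  0.1] q [-0.17  0.74  1.56 -0.    0.84 -0.29]
tool slide mm [ 0.1 -2.3 44. ] twist -0.02
```

View pics/s4c.png

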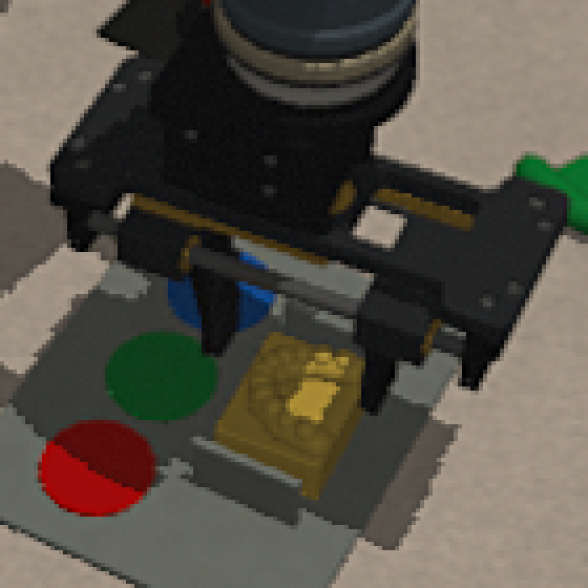

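The fingers hang in front of and behind the cast with room on both sides. Descending.

Call:
step_arm:
  slide:
    - [0,-1,8]
    - [0,-0.5,14]
    - [0,0,12]
    - [0,0,6]
    - [0,0,2.5]
    - [0,0,0]
    - [0,0,0]
    - [0,0,0]
  twist: [0,0,0,0,0,0,0,0]

```text
time: 23.28
position: [0.6231, 0.0027, 0.0291]
tool_rot: [0.665, 0.747, 0.0, 0.0]
ft_force: [0.0, -0.4, 0.4]
grip_width: 0.0628
```

```bash
python3 go.py .623 .0026 .0285 96.7
```

```text
t 23.28 pos [0.6231 0.0027 0.0291] phi 96.67 tilt [ 0.001  -0.0002] w 62.8 F [ 0.  -0.4  0.4] q [-0.17  0.81  1.57  0.    0.76 -0.29]
tool slide mm [-0.  -0.1  0.6] twist -0.03
```

Call:
step_arm:
  slide:
    - [0,0,0]
    - [0,0,0]
    - [0,0,0]
    - [0,0,0]
    - [0,0,0]
    - [0,0,0]
    - [0,0,0]
  twist: [0,0,0,0,0,0,0]
  jaw: 40
  force: 25

```text
time: 23.87
position: [0.623, 0.0027, 0.0291]
tool_rot: [0.665, 0.747, 0.0, 0.0]
ft_force: [0.9, -0.5, 3.2]
grip_width: 0.0496
```

Call:
step_arm:
  slide:
    - [0,0,-5]
    - [0,0,-12]
    - [0,0,-22]
    - [0,0,-26]
    - [0,0,-22]
    - [0,0,-12]
    - [0,0,-6]
    - [0,0,0]
  twist: [0,0,0,0,0,0,0,0]

```text
time: 24.53
position: [0.6232, 0.0027, 0.1352]
tool_rot: [0.665, 0.747, 0.001, 0.001]
ft_force: [0.8, 0.0, -1.7]
grip_width: 0.0502
```

```bash
python3 go.py .465 -.295 .13 95.1
```

```text
t 24.53 pos [0.6232 0.0027 0.1352] phi 96.67 tilt [ 0.0025 -0.0004] w 50.2 F [ 0.8  0.  -1.7] q [-0.17  0.65  1.53  0.    0.96 -0.29]
tool slide mm [-277.3 -191.7    4.9] twist 1.57
```

Call:
step_arm:
  slide:
    - [-10,-7,0]
    - [-20,-13.8,0]
    - [-32,-22.1,0]
    - [-32,-22.1,0]
    - [-32,-22.1,0]
    - [-32,-22.1,0]
    - [-32,-22.1,0]
    - [-32,-22.1,0]
    - [-28,-19.4,0]
    - [-16,-11,0]
    - [-8,-5.5,0]
    - [-3.3,-2.4,0]
    - [0,0,0]
    - [0,0,0]
    - [0,0,0]
  twist: [0,0,0,0,0,0,0,0,0,0,0,0,1.6,0,0]

```text
time: 25.78
position: [0.4643, -0.2936, 0.1331]
tool_rot: [0.674, 0.738, 0.0, -0.001]
ft_force: [0.5, 0.4, -1.1]
grip_width: 0.0498
```

```bash
python3 go.py .465 -.295 .066 95.1
```

```text
t 25.78 pos [ 0.4643 -0.2936  0.1331] phi 95.18 tilt [-0.0012  0.0015] w 49.8 F [ 0.5  0.4 -1.1] q [-0.77  0.58  1.72  0.    0.85 -0.86]
tool slide mm [-1.6  0.6 67.1] twist 0.08
```

Before lowering, I'll go down to 4 mm above the table and compare the held cast with the outline in the cameras.

Call:
step_arm:
  slide:
    - [-1,0.5,8]
    - [0,0,15]
    - [0,0,18]
    - [0,0,14]
    - [0,0,7]
    - [0,0,4]
    - [0,0,0]
    - [0,0,0]
    - [0,0,0]
  twist: [0,0,0,0,0,0,0,0,0]

```text
time: 26.53
position: [0.4655, -0.2962, 0.0683]
tool_rot: [0.675, 0.738, -0.0, 0.001]
ft_force: [0.4, 0.9, -1.7]
grip_width: 0.0497
```

```bash
python3 go.py .465 -.295 .0628 95.1; python3 - <<'E'
from h import *
for n,(y0,x0) in dict(scene=(240,60),top=(210,360)).items():
    c=cam(n);np.savez(f"{n}5.npz",**c);i=c["color"][y0:y0+110,x0:x0+140];cv2.imwrite(f"pics/{n}5c.png",cv2.resize(i,None,fx=5,fy=5,interpolation=3))
E
```

```text
t 26.53 pos [ 0.4655 -0.2962  0.0683] phi 95.09 tilt [ 0.0011 -0.001 ] w 49.7 F [ 0.4  0.9 -1.7] q [-0.77  0.69  1.75  0.    0.7  -0.86]
tool slide mm [ 1.3 -0.4  5.5] twist -0.01
```

View pics/scene5c.png

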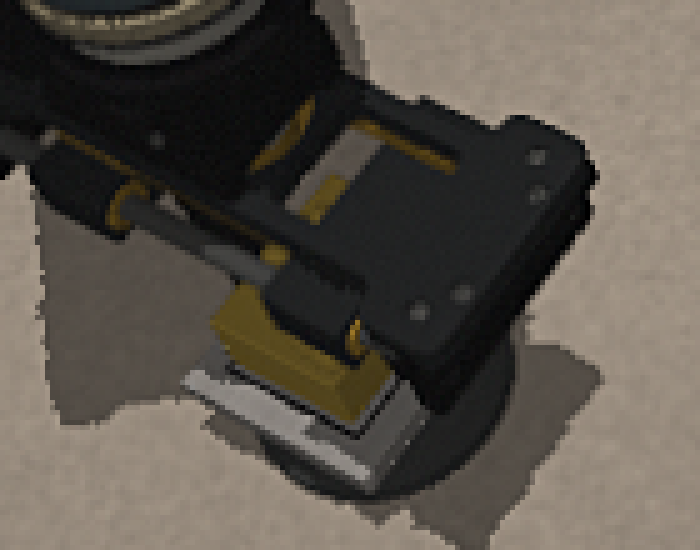

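View pics/top5c.png

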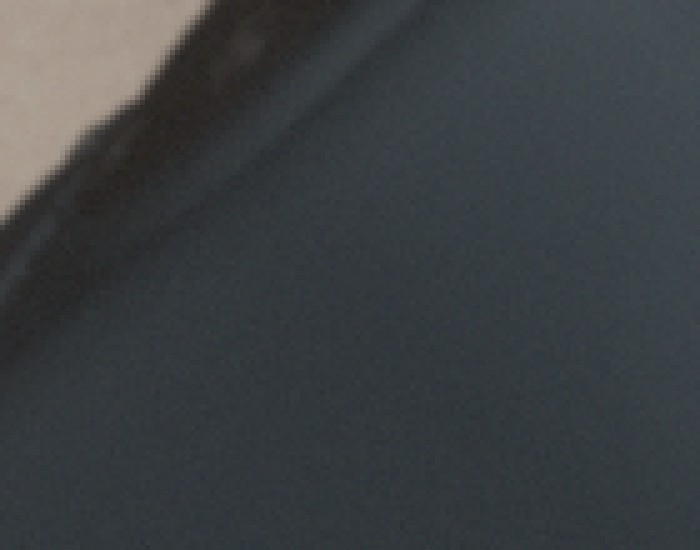

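```bash
python3 - <<'E'
from h import *
c=dict(np.load("scene5.npz"))
f=lambda u,v:(np.array([u,v])/5+[60,240]-.4)
a=plane(c,f(347,425),.0452)[0]; b=plane(c,np.array([258,337])/5+[80,260]-.4,.04)[0]
print(a,b,(b-a)*1000)
a=plane(c,f(228,352),.0452)[0]; b=plane(c,np.array([127,268])/5+[80,260]-.4,.04)[0]
print(a,b,(b-a)*1000)
i=c["color"][295:335,95:150];cv2.imwrite("pics/s5cc.png",cv2.resize(i,None,fx=12,fy=12,interpolation=3))
E
```

```text
[ 0.49146118 -0.32358998  0.0452    ] [ 0.49430115 -0.32354291  0.04      ] [ 2.83997286  0.04707374 -5.2       ]
[ 0.44148376 -0.32553743  0.0452    ] [ 0.4420149  -0.32863921  0.04      ] [ 0.53113887 -3.10178126 -5.2       ]
```

View pics/s5cc.png

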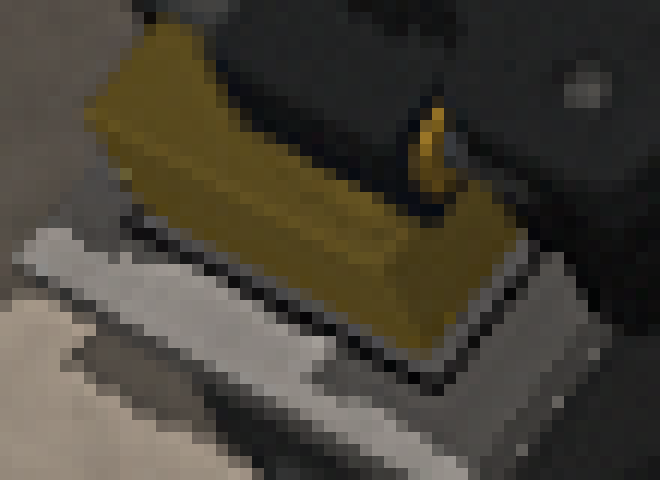

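```bash
python3 - <<'E'
from h import *
c=dict(np.load("scene5.npz"))
f=lambda u,v:(np.array([u,v])/12+[95,295]-.46)
for z in(.0445,.0452,.046):
  for A,B in(((425,357),(437,388)),((165,213),(132,222))):
    a=plane(c,f(*A),z)[0]; b=plane(c,f(*B),.04)[0];print(z,a.round(4),b.round(4),((b-a)*1000).round(1))
E
```

```text
0.0445 [ 0.492  -0.3222  0.0445] [ 0.4938 -0.3236  0.04  ] [ 1.9 -1.4 -4.5]
0.0445 [ 0.4482 -0.3256  0.0445] [ 0.4425 -0.328   0.04  ] [-5.6 -2.3 -4.5]
0.0452 [ 0.4924 -0.3224  0.0452] [ 0.4938 -0.3236  0.04  ] [ 1.5 -1.2 -5.2]
0.0452 [ 0.4486 -0.3258  0.0452] [ 0.4425 -0.328   0.04  ] [-6.1 -2.2 -5.2]
0.046 [ 0.4928 -0.3226  0.046 ] [ 0.4938 -0.3236  0.04  ] [ 1. -1. -6.]
0.046 [ 0.4491 -0.326   0.046 ] [ 0.4425 -0.328   0.04  ] [-6.6 -2.  -6. ]
```

Call:
step_arm:
  slide:
    - [-1.2,0.5,0]
    - [0,0,2]
    - [0,0,1.5]
    - [0,0,1]
    - [0,0,0]
    - [0,0,0]
  twist: [0,0,0,0,0,0]

```text
time: 27.13
position: [0.4656, -0.2971, 0.0631]
tool_rot: [0.675, 0.738, -0.0, -0.0]
ft_force: [-0.0, -0.2, -1.4]
grip_width: 0.0497
```

```bash
python3 go.py .465 -.295 .0628 95.1
```

```text
t 27.13 pos [ 0.4656 -0.2971  0.0631] phi 95.07 tilt [-0.0001  0.    ] w 49.7 F [-0.  -0.2 -1.4] q [-0.77  0.7   1.75 -0.    0.7  -0.86]
tool slide mm [ 2.2 -0.4  0.3] twist -0.03
```

Call:
step_arm:
  slide:
    - [0,0,0.5]
    - [0,0,0.5]
    - [0,0,0.3]
    - [0,0,0]
    - [0,0,0]
  twist: [0,0,0,0,0]

```text
time: 27.55
position: [0.4655, -0.2971, 0.063]
tool_rot: [0.675, 0.738, -0.0, 0.0]
ft_force: [-3.0, 0.9, 8.2]
grip_width: 0.05
```

```bash
python3 go.py .465 -.295 .0628 95.1
```

```text
t 27.55 pos [ 0.4655 -0.2971  0.063 ] phi 95.07 tilt [ 0.0002 -0.0004] w 50.0 F [-3.   0.9  8.2] q [-0.77  0.7   1.75 -0.    0.7  -0.86]
tool slide mm [ 2.1 -0.4  0.2] twist -0.03
```

Call:
step_arm:
  slide:
    - [0,0,-0.5]
    - [0,0,0]
    - [0,0,0]
    - [0,0,0]
    - [0,0,-8]
    - [0,0,-16]
    - [0,0,-28]
    - [0,0,-32]
    - [0,0,-28]
    - [0,0,-16]
    - [0,0,-8]
    - [0,0,0]
  twist: [0,0,0,0,0,0,0,0,0,0,0,0]
  jaw: 70

```text
time: 28.55
position: [0.4665, -0.2978, 0.2006]
tool_rot: [0.675, 0.738, -0.0, 0.002]
ft_force: [-0.1, 0.3, 0.2]
grip_width: 0.0701
```

```bash
python3 go.py .467 .216 .2 93.8
```

```text
t 28.55 pos [ 0.4665 -0.2978  0.2006] phi 95.08 tilt [ 0.0033 -0.0031] w 70.1 F [-0.1  0.3  0.2] q [-0.77  0.48  1.66  0.    1.   -0.86]
tool slide mm [511.7  46.   -1.1] twist 1.28
```

Call:
step_arm:
  slide:
    - [14,1.3,0]
    - [28,2.5,0]
    - [38,3.4,0]
    - [38,3.4,0]
    - [38,3.4,0]
    - [38,3.4,0]
    - [38,3.4,0]
    - [38,3.4,0]
    - [38,3.4,0]
    - [38,3.4,0]
    - [38,3.4,0]
    - [38,3.4,0]
    - [38,3.4,0]
    - [28,2.5,0]
    - [14,1.3,0]
    - [8,0.8,0]
    - [1.7,0.2,0]
    - [0,0,0]
    - [0,0,0]
  twist: [0,0,0,0,0,0,0,0,0,0,0,0,0,0,0,0,0,1.3,0]

```text
time: 30.13
position: [0.4656, 0.2159, 0.1977]
tool_rot: [0.684, 0.729, -0.001, -0.0]
ft_force: [0.3, -0.5, -0.3]
grip_width: 0.0698
```

```bash
python3 go.py .467 .216 .082 93.8; python3 - <<'E'
from h import *
for n,(y0,x0) in dict(scene=(255,80),top=(220,370)).items():
    c=cam(n);np.savez(f"{n}6.npz",**c);i=c["color"][y0:y0+90,x0:x0+110];cv2.imwrite(f"pics/{n}6c.png",cv2.resize(i,None,fx=6.5,fy=6.5,interpolation=3))
E
```

```text
t 30.13 pos [0.4656 0.2159 0.1977] phi 93.66 tilt [-0.0017 -0.0007] w 69.8 F [ 0.3 -0.5 -0.3] q [ 0.22  0.44  1.75 -0.    0.95  0.15]
tool slide mm [1.000e-01 1.600e+00 1.157e+02] twist -0.14
```

View pics/scene6c.png

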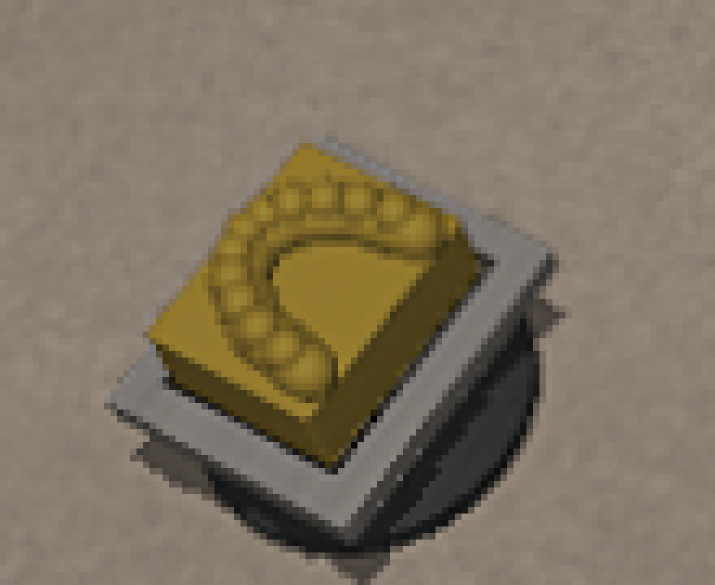

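View pics/top6c.png

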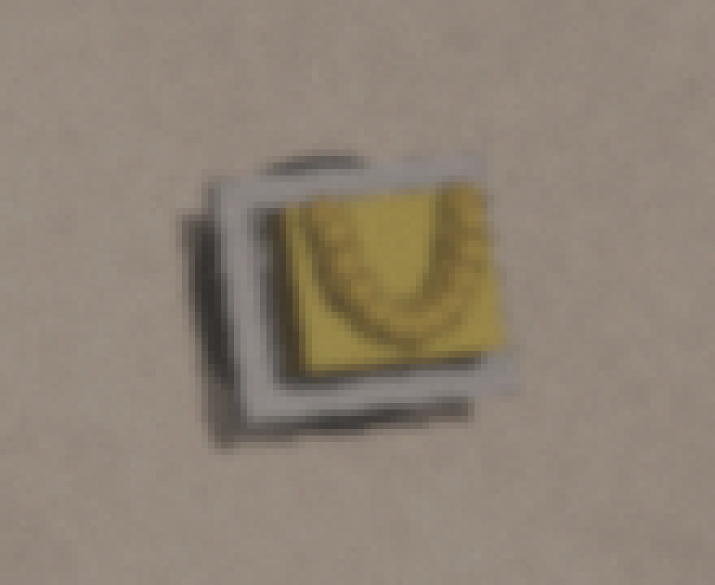

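```bash
python3 - <<'E'
from h import *
c=dict(np.load("scene6.npz"));c0=dict(np.load("scene3.npz"))
for k,d in(("a",c),("b",c0)):
    i=d["color"][275:330,95:160];cv2.imwrite(f"pics/z6{k}.png",cv2.resize(i,None,fx=10,fy=10,interpolation=0))
a=cv2.imread("pics/z6a.png");b=cv2.imread("pics/z6b.png");cv2.imwrite("pics/z6.png",cv2.resize(np.hstack([a,b]),(1300//2*1,550//2)) if 0 else np.hstack([a[:, :],])); cv2.imwrite("pics/z6b_.png",b)
E
```

```text
(no output)
```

View pics/z6a.png

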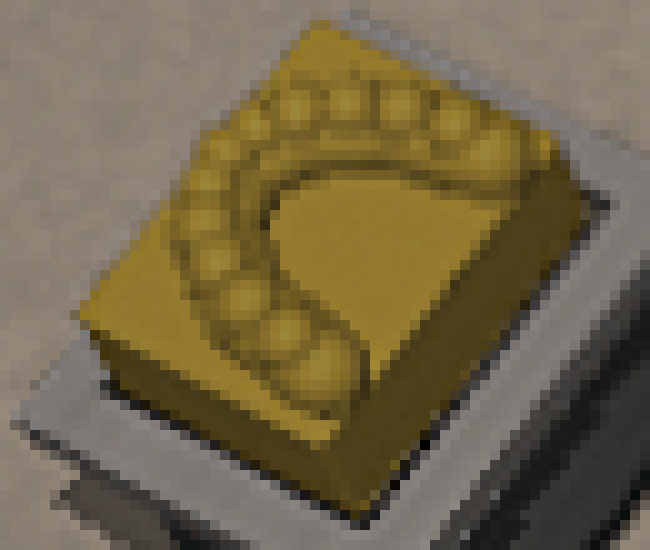

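View pics/z6b.png

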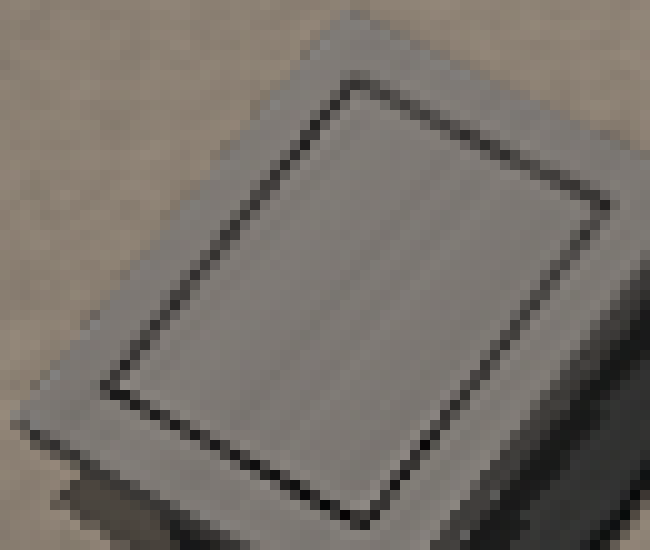

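```bash
python3 - <<'E'
from h import *
c=dict(np.load("scene6.npz"))
f=lambda L:np.array(L)/10.+[95,275]-.45
C=plane(c,f([[80,313],[320,20],[340,442]]),.066)[:,:2]*1000
O=plane(c,f([[103,387],[355,80],[602,205],[362,522]]),.04)[:,:2]*1000
print(C.round(1),O.round(1),O.mean(0))
l,t,n=C
d=t-l;print(np.hypot(*d),np.degrees(np.arctan2(-d[0],d[1])), np.hypot(*(n-l)),np.degrees(np.arctan2((n-l)[1],(n-l)[0])),"ctr",(t+n)/2)
for i in range(4):
    d=O[i]-O[i-1];print(np.hypot(*d).round(1),(np.degrees(np.arctan2(d[1],d[0]))+45)%90-45)
# yellow silhouette fit on base edges
from m3 import *
for nm in("scene","top"):
    c=dict(np.load(nm+"6.npz"));Q=pts(c);h=H(c)
    y=(cv2.inRange(h,(15,90,40),(36,255,255))>0)&(Q[...,1]<-.2)&(Q[...,1]>-.4)&(Q[...,0]<.6)
    a=np.radians(5.1);ex=np.array([np.cos(a),np.sin(a)]);ey=np.array([-ex[1],ex[0]])
    P2=Q[y&(Q[...,2]>.061)&(Q[...,2]<.07)][:,:2]*1000;A=np.percentile(P2@ex,[.5,99.5]);B=np.percentile(P2@ey,[.5,99.5]);print(nm,np.diff(A),np.diff(B),(A.mean()*ex+B.mean()*ey).round(1))
E
```

```text
[[ 446.  -327.4]
 [ 440.6 -267.9]
 [ 495.9 -321.6]] [[ 441.9 -328.8]
 [ 436.7 -265. ]
 [ 487.6 -260.7]
 [ 493.4 -323.6]] [ 464.87562654 -294.52218296]
59.69472873113457 5.205878010541066 50.17125030310756 6.60838249296545 ctr [ 468.23465697 -294.74715053]
51.8 5.787922516335357
64.1 4.66409479262569
51.1 4.863647103585954
63.2 5.310094337395185
top blue [ 191   69   49   39 1237] [215.2  89.4] [0.7919 0.1145 0.121 ]
top blue [ 502   94   58  126 4589] [538.9 148.3] [ 0.6778 -0.5132  0.121 ]
top blue [237 205  17  17 217] [244.7 212.5] [0.553  0.0556 0.121 ]
top green [155 134  37  47 451] [176.5 160.7] [0.6505 0.1823 0.121 ]
top green [270 203  16  17 203] [277.3 210.9] [ 0.5557 -0.0028  0.121 ]
top red [300 200  18  19 261] [308.7 209.2] [ 0.5586 -0.0593  0.121 ]
top red [293 211  25  20  92] [302.6 222.3] [ 0.5347 -0.048   0.121 ]
top yellow [259 174  31  27 649] [274.3 187.2] [0.5995 0.0025 0.121 ]
scene blue [284 151  18  18 228] [293.2 159. ] [0.5579 0.054  0.121 ]
scene blue [289 183  14  15 135] [295.4 191.4] [ 0.6014 -0.0102  0.121 ]
scene blue [ 419  192   68   52 2516] [450.2 216.6] [0.8421 0.0749 0.121 ]
scene blue [288 195  18  14  67] [298. 204.] [ 0.6194 -0.0316  0.121 ]
scene green [363 158  49  40 717] [387.5 176.2] [0.7183 0.1037 0.121 ]
scene green [267 172  19  15 213] [276.4 179.1] [ 0.5589 -0.0031  0.121 ]
scene green [273 213  19  17  79] [284.1 224. ] [ 0.6222 -0.079   0.121 ]
scene red [348  28  21  12 140] [357.1  34. ] [0.467  0.4898 0.121 ]
scene red [474 110  41  17 514] [494.1 118.3] [0.831 0.357 0.121]
scene red [250 193  20  20 317] [259.7 202.7] [ 0.5643 -0.0625  0.121 ]
scene red [249 224  28  29 392] [262.6 238.7] [ 0.6093 -0.1212  0.121 ]
scene yellow [345  32  24  16 152] [357.   42.1] [0.4826 0.4579 0.121 ]
scene yellow [291 209  38  40 897] [310.3 226.6] [ 0.6603 -0.0615  0.121 ]
----
scene [50.79739239] [60.8849553] [ 467.1 -295.9]
top [47.56958254] [60.93187563] [ 464.3 -295.9]
```

The cast sits on the outline, square to within about 1° and centred to within about 1 mm; in the scene view the black line shows evenly along the visible base edges. Returning the bottles now, red first.

Call:
step_arm:
  slide:
    - [0,1.5,12]
    - [0,0,24]
    - [0,0,30]
    - [0,0,24]
    - [0,0,14]
    - [0,0,7]
    - [0,0,3]
    - [0,0,1]
    - [0,0,0]
    - [0,0,0]
  twist: [0,0,0,0,0,0,0,0,0,0]

```text
time: 31.07
position: [0.4685, 0.2168, 0.0843]
tool_rot: [0.684, 0.73, 0.001, 0.001]
ft_force: [0.5, -0.8, 0.1]
grip_width: 0.07
```

```bash
python3 go.py .4674 .2162 .082 93.4
```

```text
t 31.07 pos [0.4685 0.2168 0.0843] phi 93.76 tilt [0.0021 0.0005] w 70.0 F [ 0.5 -0.8  0.1] q [ 0.22  0.63  1.83 -0.    0.68  0.15]
tool slide mm [-0.5 -1.1  2.3] twist 0.36
```

Call:
step_arm:
  slide:
    - [0,-0.5,1.5]
    - [0,0,0]
    - [0,0,0]
    - [0,0,0]
    - [0,0,0]
    - [0,0,0]
    - [0,0,0]
    - [0,0,0]
  twist: [0,0,0,0,0,0,0,0]
  jaw: 30

```text
time: 31.73
position: [0.4671, 0.2168, 0.0819]
tool_rot: [0.683, 0.73, -0.0, -0.0]
ft_force: [-0.8, -0.5, 1.3]
grip_width: 0.039
```

Call:
step_arm:
  slide:
    - [0,0,-5]
    - [0,0,-12]
    - [0,0,-22]
    - [0,0,-26]
    - [0,0,-20]
    - [0,0,-10]
    - [0,0,-5]
    - [0,0,0]
  twist: [0,0,0,0,0,0,0,0]

```text
time: 32.4
position: [0.4675, 0.2168, 0.1826]
tool_rot: [0.683, 0.73, 0.001, 0.0]
ft_force: [-0.0, 0.2, -1.0]
grip_width: 0.0391
```

```bash
python3 go.py .5614 -.0602 .183 93.8
```

```text
t 32.40 pos [0.4675 0.2168 0.1826] phi 93.77 tilt [0.0016 0.0004] w 39.1 F [-0.   0.2 -1. ] q [ 0.22  0.46  1.77 -0.    0.91  0.15]
tool slide mm [-282.6   75.5   -0.4] twist -0.03
```

Call:
step_arm:
  slide:
    - [-10,2.7,0]
    - [-22,5.9,0]
    - [-34,9.1,0]
    - [-38,10.1,0]
    - [-38,10.1,0]
    - [-38,10.1,0]
    - [-38,10.1,0]
    - [-34,9.1,0]
    - [-20,5.3,0]
    - [-10.6,3,0]
    - [0,0,0]
    - [0,0,0]
    - [0,0,0]
  twist: [0,0,0,0,0,0,0,0,0,0,0,0,0]

```text
time: 33.48
position: [0.5597, -0.0587, 0.181]
tool_rot: [0.683, 0.73, -0.0, -0.002]
ft_force: [0.5, -0.3, -1.5]
grip_width: 0.0395
```

```bash
python3 go.py .5614 -.0602 .088 93.8
```

```text
t 33.48 pos [ 0.5597 -0.0587  0.181 ] phi 93.83 tilt [-0.0029  0.0014] w 39.5 F [ 0.5 -0.3 -1.5] q [-0.3   0.52  1.65  0.    0.98 -0.37]
tool slide mm [-1.7  1.8 93. ] twist 0.03
```

Call:
step_arm:
  slide:
    - [-1,0.7,12]
    - [0,0,24]
    - [0,0,22]
    - [0,0,14]
    - [0,0,8]
    - [0,0,5]
    - [0,0,2]
    - [0,0,1]
    - [0,0,0]
    - [0,0,0]
    - [0,0,0]
  twist: [0,0,0,0,0,0,0,0,0,0,0]

```text
time: 34.4
position: [0.5624, -0.0614, 0.0946]
tool_rot: [0.683, 0.73, 0.0, 0.001]
ft_force: [-0.5, 0.3, -1.3]
grip_width: 0.0394
```

```bash
python3 go.py .5614 -.0602 .088 93.8;  python3 - <<'E'
from h import *
c=cam("scene");np.savez("scene7.npz",**c);i=c["color"][180:270,210:330];cv2.imwrite("pics/s7c.png",cv2.resize(i,None,fx=6,fy=6,interpolation=3))
E
```

```text
t 34.40 pos [ 0.5624 -0.0614  0.0946] phi 93.77 tilt [ 0.0015 -0.0005] w 39.4 F [-0.5  0.3 -1.3] q [-0.31  0.65  1.7   0.    0.78 -0.37]
tool slide mm [ 1.2 -0.9  6.6] twist -0.03
```

View pics/s7c.png

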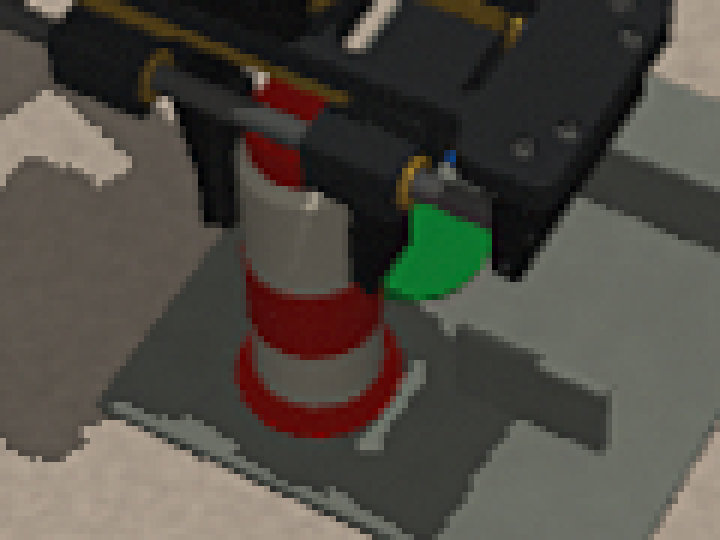

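Call:
step_arm:
  slide:
    - [0.8,-0.4,2]
    - [0,0,2]
    - [0,0,1.5]
    - [0,0,0]
    - [0,0,0]
    - [0,0,0]
  twist: [0,0,0,0,0,0]

```text
time: 34.95
position: [0.5614, -0.0604, 0.0882]
tool_rot: [0.683, 0.73, -0.0, -0.0]
ft_force: [0.8, 0.2, -0.4]
grip_width: 0.0396
```

```bash
python3 go.py .5614 -.0602 .088 93.8
```

```text
t 34.95 pos [ 0.5614 -0.0604  0.0882] phi 93.77 tilt [-0.0003  0.0001] w 39.6 F [ 0.8  0.2 -0.4] q [-0.31  0.66  1.71  0.    0.77 -0.37]
tool slide mm [0.2 0.  0.2] twist -0.03
```

Call:
step_arm:
  slide:
    - [0,0,0.6]
    - [0,0,0.4]
    - [0,0,0]
    - [0,0,0]
  twist: [0,0,0,0]

```text
time: 35.28
position: [0.5615, -0.0605, 0.0879]
tool_rot: [0.683, 0.73, 0.0, 0.0]
ft_force: [-1.6, 0.0, 4.2]
grip_width: 0.0395
```

Call:
step_arm:
  slide:
    - [0,0,0]
    - [0,0,0]
    - [0,0,0]
    - [0,0,0]
    - [0,0,-10]
    - [0,0,-20]
    - [0,0,-30]
    - [0,0,-30]
    - [0,0,-20]
    - [0,0,-10]
    - [0,0,0]
  twist: [0,0,0,0,0,0,0,0,0,0,0]
  jaw: 70

```text
time: 36.2
position: [0.563, -0.0608, 0.2103]
tool_rot: [0.683, 0.73, 0.001, 0.003]
ft_force: [0.8, -0.5, -0.7]
grip_width: 0.0697
```

```bash
python3 go.py .4682 .2870 .2 93.8
```

```text
t 36.20 pos [ 0.563  -0.0608  0.2103] phi 93.78 tilt [ 0.0057 -0.0018] w 69.7 F [ 0.8 -0.5 -0.7] q [-0.3   0.48  1.62  0.    1.04 -0.37]
tool slide mm [353.3 -71.7   9.1] twist -0.02
```

Call:
step_arm:
  slide:
    - [12,-2.4,0]
    - [24,-4.9,0]
    - [36,-7.3,0]
    - [36,-7.3,0]
    - [36,-7.3,0]
    - [36,-7.3,0]
    - [36,-7.3,0]
    - [36,-7.3,0]
    - [36,-7.3,0]
    - [30,-6.1,0]
    - [20,-4.1,0]
    - [10,-2,0]
    - [5.3,-1.1,0]
    - [0,0,0]
    - [0,0,0]
  twist: [0,0,0,0,0,0,0,0,0,0,0,0,0,0,0]

```text
time: 37.45
position: [0.4664, 0.2866, 0.2066]
tool_rot: [0.684, 0.73, -0.001, -0.0]
ft_force: [-0.7, -0.0, 0.3]
grip_width: 0.07
```

```bash
cat > look.py <<'E'
import sys
from h import *
k=sys.argv[1];I=[]
for n,(y0,x0) in dict(scene=(140,220),top=(180,220)).items():
    c=cam(n);np.savez(f"{n}{k}.npz",**c)
    cv2.imwrite(f"pics/{n}{k}.png",c["color"]);i=c["color"][y0:y0+125,x0:x0+110] if n=="scene" else c["color"][y0:y0+70,x0:x0+110]
    cv2.imwrite(f"pics/L{n}{k}.png",cv2.resize(i,None,fx=4.5 if n=="scene" else 7,fy=4.5 if n=="scene" else 7,interpolation=3))
E
python3 look.py 8; python3 cap.py 8 .121|grep '{'; python3 go.py .4684 .2868 .082 93.8
```

```text
scene {'blue': (np.int64(63), array([0.4698, 0.3567, 0.1161])), 'red': (np.int64(271), array([ 0.5631, -0.0601,  0.1202]))}
top {'red': (np.int64(250), array([ 0.5598, -0.0599,  0.1195]))}
t 37.55 pos [0.467  0.2862 0.207 ] phi 93.68 tilt [-0.0006 -0.0006] w 70.1 F [-0.1 -0.5  0.1] q [ 0.35  0.47  1.66 -0.    1.01  0.28]
tool slide mm [  0.6   1.5 125. ] twist -0.12
```

View pics/Lscene8.png

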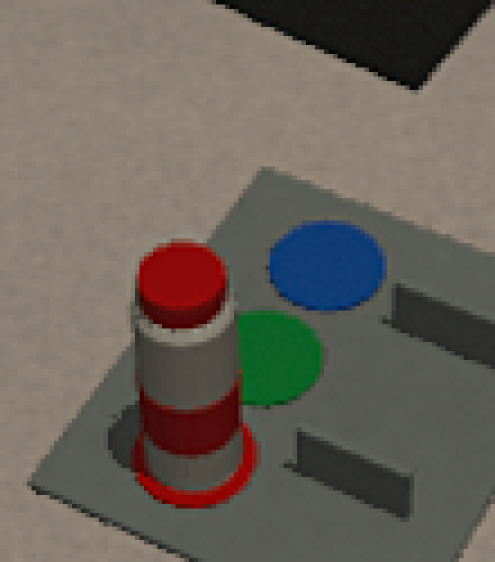

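View pics/Ltop8.png

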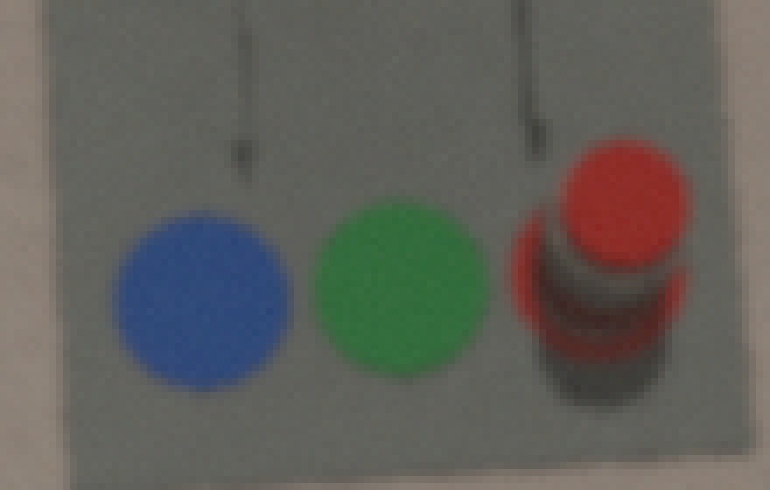

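Red is standing with an even ring around it, and the cap and disc agree within 0.5 mm (averaged over the two cameras). Green next.

Call:
step_arm:
  slide:
    - [0.5,1.3,12]
    - [0,0,26]
    - [0,0,34]
    - [0,0,26]
    - [0,0,14]
    - [0,0,8]
    - [0,0,3.5]
    - [0,0,1]
    - [0,0,0]
    - [0,0,0]
  twist: [0,0,0,0,0,0,0,0,0,0]

```text
time: 38.38
position: [0.4688, 0.2881, 0.0839]
tool_rot: [0.684, 0.73, 0.001, 0.001]
ft_force: [-0.5, 0.3, 0.1]
grip_width: 0.0701
```

Call:
step_arm:
  slide:
    - [0,-0.5,0]
    - [0,0,0]
    - [0,0,0]
    - [0,0,0]
    - [0,0,0]
    - [0,0,0]
    - [0,0,0]
    - [0,0,0]
  twist: [0,0,0,0,0,0,0,0]
  jaw: 30

```text
time: 39.05
position: [0.4673, 0.288, 0.083]
tool_rot: [0.683, 0.73, -0.0, -0.0]
ft_force: [-1.1, -0.4, 1.8]
grip_width: 0.0395
```

```bash
python3 go.py .5575 -.0018 .18 93.8
```

```text
t 39.05 pos [0.4673 0.288  0.083 ] phi 93.77 tilt [-0.0002  0.    ] w 39.5 F [-1.1 -0.4  1.8] q [0.35 0.66 1.75 0.   0.73 0.28]
tool slide mm [-295.1   70.9  -97.1] twist -0.03
```

Call:
step_arm:
  slide:
    - [0,0,-5]
    - [0,0,-12]
    - [0,0,-22]
    - [0,0,-26]
    - [0,0,-20]
    - [-10,2.4,-10]
    - [-24,5.8,-2]
    - [-35,8.4,0]
    - [-38,9.1,0]
    - [-38,9.1,0]
    - [-38,9.1,0]
    - [-38,9.1,0]
    - [-34,8.2,0]
    - [-24,5.8,0]
    - [-12,2.9,0]
    - [-4,1,0]
    - [0,0,0]
    - [0,0,0]
    - [0,0,0]
  twist: [0,0,0,0,0,0,0,0,0,0,0,0,0,0,0,0,0,0,0]

```text
time: 40.63
position: [0.5566, -0.0001, 0.1796]
tool_rot: [0.683, 0.731, -0.0, -0.001]
ft_force: [0.4, -0.8, -1.0]
grip_width: 0.0397
```

```bash
python3 go.py .5575 -.0015 .089 93.8
```

```text
t 40.63 pos [ 5.566e-01 -1.000e-04  1.796e-01] phi 93.88 tilt [-0.0015  0.0008] w 39.7 F [ 0.4 -0.8 -1. ] q [-0.2   0.52  1.66  0.    0.96 -0.27]
tool slide mm [-1.5  1.  90.6] twist 0.08
```

Call:
step_arm:
  slide:
    - [-0.5,0,12]
    - [0,0,24]
    - [0,0,22]
    - [0,0,13]
    - [0,0,8]
    - [0,0,4]
    - [0,0,2]
    - [0,0,0]
    - [0,0,0]
    - [0,0,0]
  twist: [0,0,0,0,0,0,0,0,0,0]

```text
time: 41.47
position: [0.5582, -0.0023, 0.0958]
tool_rot: [0.683, 0.73, 0.0, 0.001]
ft_force: [-0.0, 0.1, -1.7]
grip_width: 0.0396
```

```bash
python3 go.py .5575 -.0015 .089 93.8
```

```text
t 41.47 pos [ 0.5582 -0.0023  0.0958] phi 93.78 tilt [ 0.0018 -0.0004] w 39.6 F [-0.   0.1 -1.7] q [-0.2   0.65  1.72  0.    0.77 -0.27]
tool slide mm [ 0.9 -0.7  6.8] twist -0.02
```

Call:
step_arm:
  slide:
    - [0.3,0,2]
    - [0,0,2]
    - [0,0,1.5]
    - [0,0,0.5]
    - [0,0,0]
    - [0,0,0]
    - [0,0,0]
  twist: [0,0,0,0,0,0,0]

```text
time: 42.05
position: [0.5575, -0.002, 0.089]
tool_rot: [0.683, 0.73, -0.0, -0.0]
ft_force: [-0.6, -0.3, 0.9]
grip_width: 0.0394
```

```bash
python3 go.py .5575 -.0015 .089 93.8
```

```text
t 42.05 pos [ 0.5575 -0.002   0.089 ] phi 93.77 tilt [-0.0001 -0.    ] w 39.4 F [-0.6 -0.3  0.9] q [-0.2   0.66  1.72 -0.    0.76 -0.27]
tool slide mm [ 0.5 -0.  -0. ] twist -0.03
```

Call:
step_arm:
  slide:
    - [0,0,0.3]
    - [0,0,0]
  twist: [0,0]

```text
time: 42.22
position: [0.5576, -0.002, 0.0889]
tool_rot: [0.683, 0.73, -0.0, 0.0]
ft_force: [-1.9, -0.4, 4.4]
grip_width: 0.0393
```

Call:
step_arm:
  slide:
    - [0,0,0]
    - [0,0,0]
    - [0,0,0]
    - [0,0,0]
    - [0,0,-10]
    - [0,0,-20]
    - [0,0,-30]
    - [0,0,-30]
    - [0,0,-20]
    - [0,0,-10]
    - [0,0,0]
  twist: [0,0,0,0,0,0,0,0,0,0,0]
  jaw: 70

```text
time: 43.13
position: [0.5592, -0.0022, 0.2115]
tool_rot: [0.683, 0.73, 0.002, 0.003]
ft_force: [0.6, 0.2, -0.1]
grip_width: 0.0706
```

```bash
python3 go.py .4673 .3564 .2 93.8
```

```text
t 43.13 pos [ 0.5592 -0.0022  0.2115] phi 93.78 tilt [ 0.006  -0.0012] w 70.6 F [ 0.6  0.2 -0.1] q [-0.2   0.47  1.63  0.    1.03 -0.27]
tool slide mm [363.9 -68.1  10.5] twist -0.02
```

Call:
step_arm:
  slide:
    - [12,-2.2,0]
    - [24,-4.5,0]
    - [36,-6.7,0]
    - [36,-6.7,0]
    - [36,-6.7,0]
    - [36,-6.7,0]
    - [36,-6.7,0]
    - [36,-6.7,0]
    - [36,-6.7,0]
    - [36,-6.7,0]
    - [24,-4.5,0]
    - [12,-2.2,0]
    - [4,-1,0]
    - [0,0,0]
    - [0,0,0]
    - [0,0,0]
  twist: [0,0,0,0,0,0,0,0,0,0,0,0,0,0,0,0]

```text
time: 44.47
position: [0.4661, 0.3552, 0.2082]
tool_rot: [0.684, 0.729, -0.001, 0.0]
ft_force: [0.4, -0.4, -0.3]
grip_width: 0.0702
```

```bash
python3 look.py 9; python3 cap.py 9 .121|grep '{'; python3 go.py .4673 .3564 .082 93.8
```

```text
scene {'blue': (np.int64(61), array([0.4707, 0.3569, 0.116 ])), 'green': (np.int64(226), array([ 0.5595, -0.0024,  0.1204])), 'red': (np.int64(268), array([ 0.5632, -0.0601,  0.1204]))}
top {'green': (np.int64(198), array([ 0.5559, -0.0015,  0.1195])), 'red': (np.int64(249), array([ 0.56  , -0.0599,  0.1194]))}
t 44.57 pos [0.4663 0.3554 0.2085] phi 93.65 tilt [-0.0003 -0.0004] w 70.3 F [ 0.4 -0.8 -1. ] q [ 0.46  0.51  1.56 -0.    1.07  0.4 ]
tool slide mm [  1.    1.1 126.5] twist -0.15
```

View pics/Lscene9.png

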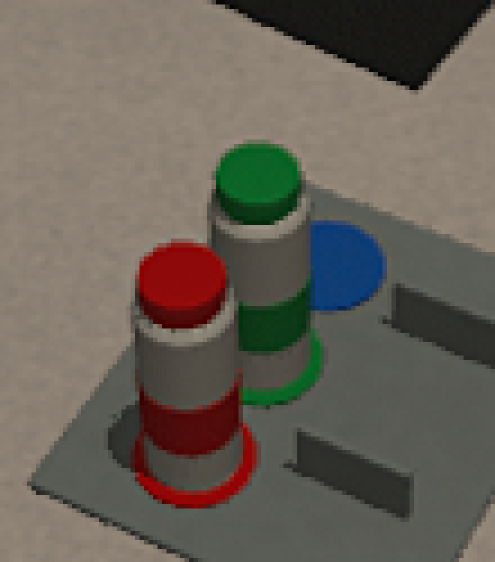

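Green is centred on its disc to within about 0.3 mm. Blue is last.

Call:
step_arm:
  slide:
    - [1,1,12]
    - [0,0,26]
    - [0,0,34]
    - [0,0,26]
    - [0,0,14]
    - [0,0,8]
    - [0,0,4]
    - [0,0,1.5]
    - [0,0,0]
    - [0,0,0]
  twist: [0,0,0,0,0,0,0,0,0,0]

```text
time: 45.4
position: [0.4675, 0.3581, 0.0841]
tool_rot: [0.683, 0.73, 0.001, 0.0]
ft_force: [-0.1, 0.7, 0.8]
grip_width: 0.07
```

Call:
step_arm:
  slide:
    - [0,-0.5,0]
    - [0,0,0]
    - [0,0,0]
    - [0,0,0]
    - [0,0,0]
    - [0,0,0]
    - [0,0,0]
    - [0,0,0]
  twist: [0,0,0,0,0,0,0,0]
  jaw: 30

```text
time: 46.07
position: [0.4664, 0.3579, 0.0832]
tool_rot: [0.683, 0.73, 0.0, 0.0]
ft_force: [1.5, -0.1, 1.1]
grip_width: 0.0392
```

```bash
python3 go.py .5538 .056 .18 93.8
```

```text
t 46.07 pos [0.4664 0.3579 0.0832] phi 93.77 tilt [0.0004 0.0002] w 39.2 F [ 1.5 -0.1  1.1] q [0.46 0.69 1.65 0.   0.8  0.4 ]
tool slide mm [-307.    67.4  -96.8] twist -0.03
```

Call:
step_arm:
  slide:
    - [0,0,-5]
    - [0,0,-12]
    - [0,0,-22]
    - [0,0,-26]
    - [0,0,-20]
    - [-10,2.2,-10]
    - [-24,5.3,-2]
    - [-35,7.7,0]
    - [-38,8.4,0]
    - [-38,8.4,0]
    - [-38,8.4,0]
    - [-38,8.4,0]
    - [-35,7.7,0]
    - [-27,6,0]
    - [-14,3.1,0]
    - [-8,1.8,0]
    - [0,0,0]
    - [0,0,0]
    - [0,0,0]
  twist: [0,0,0,0,0,0,0,0,0,0,0,0,0,0,0,0,0,0,0]

```text
time: 47.65
position: [0.5526, 0.0594, 0.1799]
tool_rot: [0.683, 0.73, -0.0, -0.001]
ft_force: [0.1, 0.4, -1.3]
grip_width: 0.0392
```

Call:
step_arm:
  slide:
    - [-0.5,0,12]
    - [0,0,24]
    - [0,0,22]
    - [0,0,13]
    - [0,0,8]
    - [0,0,4]
    - [0,0,2]
    - [0,0,0]
    - [0,0,0]
    - [0,0,0]
  twist: [0,0,0,0,0,0,0,0,0,0]

```text
time: 48.48
position: [0.5542, 0.0575, 0.0959]
tool_rot: [0.683, 0.73, 0.001, 0.001]
ft_force: [-0.2, -1.4, -2.3]
grip_width: 0.0388
```

```bash
python3 go.py .5538 .058 .0892 93.8
```

```text
t 48.48 pos [0.5542 0.0575 0.0959] phi 93.78 tilt [ 0.0019 -0.0001] w 38.8 F [-0.2 -1.4 -2.3] q [-0.1   0.64  1.72  0.    0.77 -0.16]
tool slide mm [ 0.6 -0.4  6.7] twist -0.02
```

Call:
step_arm:
  slide:
    - [0.2,0.2,2]
    - [0,0,2]
    - [0,0,1.5]
    - [0,0,0.5]
    - [0,0,0]
    - [0,0,0]
    - [0,0,0]
  twist: [0,0,0,0,0,0,0]

```text
time: 49.07
position: [0.5538, 0.0576, 0.0892]
tool_rot: [0.683, 0.73, -0.0, 0.0]
ft_force: [-0.3, -1.7, 0.4]
grip_width: 0.0389
```

```bash
python3 go.py .5538 .058 .0892 93.8
```

```text
t 49.07 pos [0.5538 0.0576 0.0892] phi 93.77 tilt [ 0. -0.] w 38.9 F [-0.3 -1.7  0.4] q [-0.1   0.66  1.73 -0.    0.76 -0.16]
tool slide mm [ 0.4  0.1 -0. ] twist -0.03
```

Release, rise, then move clear towards the mat.

Call:
step_arm:
  slide:
    - [0,0,0.3]
    - [0,0,0]
  twist: [0,0]

```text
time: 49.23
position: [0.5538, 0.0575, 0.0891]
tool_rot: [0.683, 0.73, 0.0, 0.0]
ft_force: [-1.6, -0.6, 3.6]
grip_width: 0.0392
```

Call:
step_arm:
  slide:
    - [0,0,0]
    - [0,0,0]
    - [0,0,0]
    - [0,0,0]
    - [0,0,-10]
    - [0,0,-20]
    - [0,0,-30]
    - [0,0,-30]
    - [0,0,-20]
    - [0,0,-10]
    - [0,0,0]
  twist: [0,0,0,0,0,0,0,0,0,0,0]
  jaw: 70

```text
time: 50.15
position: [0.5553, 0.0576, 0.2117]
tool_rot: [0.683, 0.73, 0.002, 0.002]
ft_force: [-0.2, -0.3, -0.4]
grip_width: 0.0702
```

Call:
step_arm:
  slide:
    - [12,-2.2,0]
    - [24,-4.5,0]
    - [36,-6.7,0]
    - [36,-6.7,0]
    - [36,-6.7,0]
    - [36,-6.7,0]
    - [36,-6.7,0]
    - [24,-4.5,0]
    - [12,-2.2,0]
    - [0,0,0]
    - [0,0,0]
    - [0,0,0]
  twist: [0,0,0,0,0,0,0,0,0,0,0,0]

```text
time: 51.15
position: [0.4903, 0.3047, 0.2079]
tool_rot: [0.684, 0.73, -0.001, -0.0]
ft_force: [-0.0, 0.2, -0.1]
grip_width: 0.0698
```

```bash
python3 look.py 10; python3 cap.py 10 .121|grep '{'; python3 go.py .4673 .3564 .082 93.8
```

```text
scene {'blue': (np.int64(212), array([0.5566, 0.0555, 0.1206])), 'green': (np.int64(228), array([ 0.5597, -0.002 ,  0.1205])), 'red': (np.int64(266), array([ 0.5632, -0.0598,  0.1203]))}
top {'blue': (np.int64(223), array([0.5531, 0.0557, 0.1197])), 'green': (np.int64(198), array([ 0.5559, -0.0018,  0.1196])), 'red': (np.int64(248), array([ 0.5598, -0.0599,  0.1196]))}
t 51.25 pos [0.4908 0.3044 0.2084] phi 93.65 tilt [-0.0007 -0.0007] w 70.0 F [-0.   0.3  0.1] q [ 0.36  0.5   1.59 -0.    1.05  0.3 ]
tool slide mm [ 53.5 -20.1 126.4] twist -0.15
```

View pics/scene10.png

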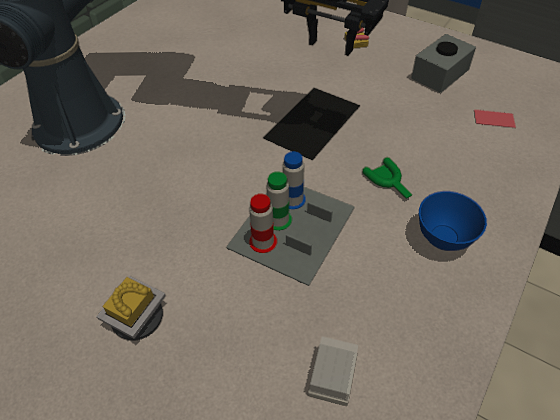

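View pics/Ltop10.png

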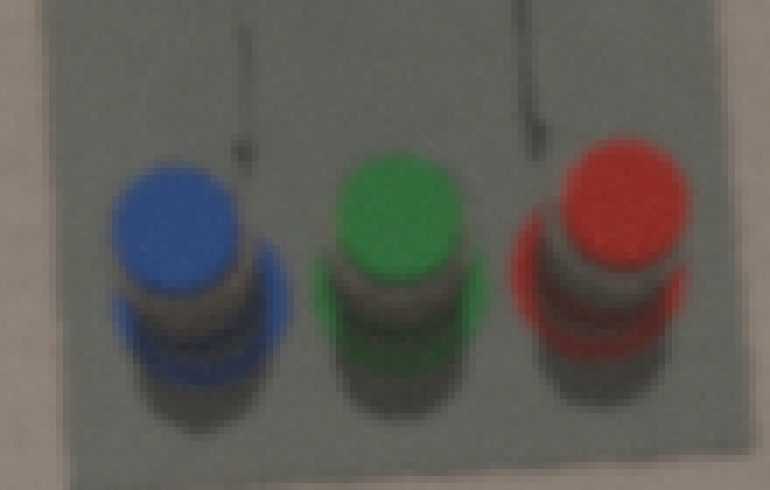

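Bottles are all on their discs, with the tray untouched at (387,177) in the scene view. One last check of the cast's base corners against the outline, both in the platform plane.

```bash
python3 - <<'E'
from h import *
c=dict(np.load("scene10.npz"));i=c["color"][275:330,95:160];i=np.clip(i.astype(float)*1.8,0,255).astype(np.uint8);cv2.imwrite("pics/z10.png",cv2.resize(i,None,fx=12,fy=10.9,interpolation=3))
f=lambda L:np.array(L)/10.+[95,275]-.45
C=plane(c,f([[115,392],[360,512],[588,220]]),.04)[:,:2]*1000
O=plane(c,f([[103,387],[362,522],[602,205]]),.04)[:,:2]*1000
a=np.radians(5.1);M=np.array([[np.cos(a),np.sin(a)],[-np.sin(a),np.cos(a)]])
print(((O-C)@M.T).round(1), np.hypot(*(C[0]-C[1])),np.hypot(*(C[1]-C[2])))
E
```

```text
[[-2.3 -0.2]
 [ 1.3 -1.2]
 [ 0.4  3.3]] 48.167406903712326 58.70320527293364
```

View pics/z10.png

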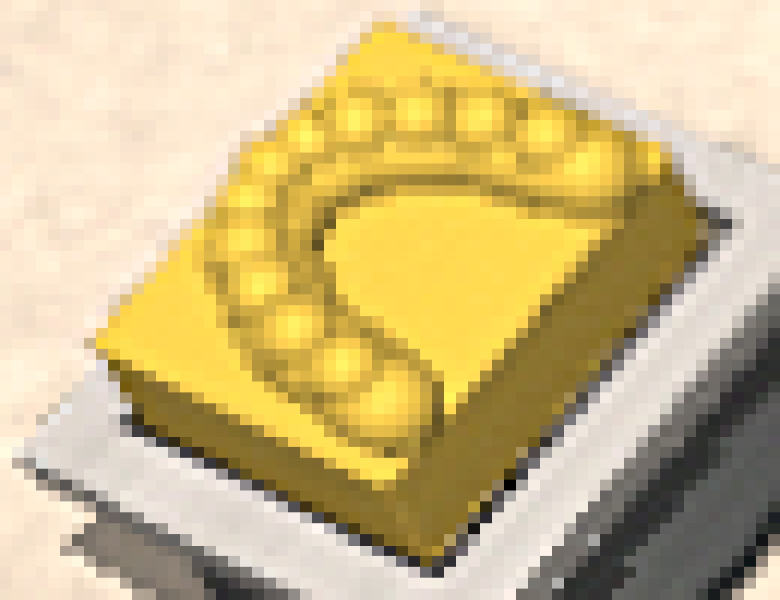

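```bash
python3 -c "
from rig import robot
print(robot.hand_in())"
```

```text
the job is handed in; nothing more can be done
None
```

I finished the job in the order asked and handed it in at about 51 s of the 138 s allowed; the hand-in gave no verdict. All three bottles went upright onto the mat first. The cast then went onto the model table with the bottles still on the mat, and red, green and blue went back onto their own discs.

**Bottles:** all three stand upright. Averaged over the two cameras, cap centre against disc centre is about 0.5 mm for red, 0.2 mm for green and 1.1 mm for blue. The two cameras disagree with each other by about 3.5 mm in x at cap height. The average matched the robot's own x to within 0.7 mm where I could compare them.

**Cast:** it lies on the table outline, square to within about 1°. In x it looks centred. In y the checks disagree:
- The scene camera's view of the top face puts it about 1.4 mm towards −y.
- The top camera puts it about 0.8 mm towards +y.
- The base corners suggest 0.3 to 1.3 mm towards −y; the far corner was hard to see.

I took this as under about 1 mm and did not move it again.

**The rest:** the green tray was untouched, nothing was knocked over, and the gripper was clear of everything. The largest wrist reading I saw was about 8 N.

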